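# Fit the snap ring on the conveyor idler

### The arm

A 6-joint arm with a two-finger parallel gripper is mounted at the origin on the work surface. World frame = base frame: x ahead of the robot, y to its left, z up, the work surface at z = 0. Lengths are in mm, angles in rad, forces in N, time in s.
With the tool pointing down it reaches from about 325 to 925 mm from the base axis. Payload 3.1 kg.
Tool frame: the origin (TCP) lies on the centre line of the jaws, within the pads' length; the fingertips stand 25 mm ahead of it and the grasp point (between the pads) lies 6 mm ahead of it; z points along the fingers, y is the line along which they close (so a half turn about z gives the same grasp; the last joint's range is limited). The gripper opens to 85 mm and grips with 20 to 120 N. Pads are 22 mm wide; open, the fingers measure 114 mm over their backs; the gripper's body (76 mm by 85 mm) begins 54 mm behind the grasp point. The pads swing forward as they close: fully open they stand 13 mm farther back than shut.
Start: joints at [1.177, 0.217, 1.613, -0, 1.311, -0.112], TCP at [173.784, 600.365, 256.3] pointing down, gripper open.
Joint ranges: [-2.75, 2.75], [-0.78, 2.1], [0.31, 2.55], [-1.13, 4.27], [0.13, 2.63], [-2.58, 2.58]. Speed limits (rad/s): [2.79, 2.79, 3.14, 3.14, 3.14, 3.14].

### API

Orientations are given as a rotation vector (axis times angle).
In Python, from workcell import env gives the robot as it stands.
- The arm moves only by the shell command python3 -m crank 'ROWS' [FORCE]. ROWS is JSON, a list of rows, each a list of 7 numbers: the closure, from -1 (fully open) to 1 (shut), then the shift along the tool's x, y, z in cm, then the turn, a rotation vector about the tool's x, y, z in rad. A call has 1 to 12 rows; each row is the pose to reach, as a shift and turn from the pose commanded when the call began, along the tool's axes at that moment; what a row does not reach only later rows make up. A row lasts 1/8 s, in which the tool goes at most 62.5 mm and 10.7 degrees, less where a joint would pass 70% of its speed; a pose out of reach is approached as far as the arm can. A call with a gripper value outside its range is refused whole. The fingers move at their own pace and stop on an object; FORCE is the grip in N (left out, the last holds). Time passes only in rows, so rows that repeat a pose let the fingers close. It gives the time, the measured TCP pose, the force, the opening and the grip force at its end, in the units of the state.
- env.read_state(): the state, without advancing time (a new reading comes with each control period).
- env.capture(name): name is "side" or "top" or "wrist"; returns a dict with "img" (480x640x3 uint8, blue, green, red), "intrinsics" (3x3 intrinsics, pixels), "dist_coeffs" ([k1, k2, p1, p2, k3] as OpenCV has them; the pictures are not rectified), "world_from_camera" (4x4, takes a point from camera to world coordinates). Camera axes: x right, y up, looking along -z (the intrinsics and any distortion apply to the point x, -y, -z); pixel columns grow to the right and rows downward; lengths in mm; the calibration is good to about 2 mm. A picture is of the moment at which its call begins. There is no depth.
- env.sign_off(): hands the job in; it is judged then, once.
The state is a dict: "time": time; "joint_positions": joint angles; "qd": joint speeds; "joint_torque": joint torques, N m; "tool_pos": TCP position; "tool_rot": TCP orientation; "ft_force": force on the tool from outside, world axes, zero at the start; "moment": the same for the moment, N m; "finger_gap": opening from 0.0 (shut) to 1.0 (fully open); "gripper_force": force on a finger pad.
Only numpy, scipy, OpenCV 4.12 (cv2) and the standard library are available. Lean on these libraries where they do the work, as an engineer would, in place of code of your own. Each camera call takes 0.05 s, during which the arm holds its last target. There are 200 camera calls.

### The job

Use the snap-ring pliers to fit the ring on the idler's axle: put the plier tips in the ring's eyes in the tray, spread it just enough to pass over the axle end without overstretching it, press it gently down against the sprung pulley until the groove lies open, and let it close fully into the groove so that it holds the pulley down. Then put the pliers back upright in their rest, and leave the other things on the bench where they are.

Things in the scene. Friction and masses are not known exactly. Their poses are not given: they have to be found in the camera images.
- handle_left (a point): Centre of the left red grip of the snap-ring pliers, standing upright in their rest, tips down, grips up. Grips are flat, 18 wide, 9 thick, 62 long, set 51 apart (centres) when free, outer faces 60 apart; hold with the fingers closing along the line handle_left to handle_right. A guard sticks 6 mm out, 30 to 35 mm under this point; grips end 30 mm above it.
- handle_right (a point): Centre of the right red grip. The grips are sprung apart (each pushes out with 6 N free, about 17 N with the ring spread on the tips). Squeezing them together by 1 mm moves the tips apart by 0.8 mm and adds 1/76 rad to the joint. Holding them a few mm squeezed carries the pliers (0.16 kg).
- tip_left (a point): Lower end of the left plier pin: 3.4 mm across, bevelled, 4 mm long, under a round shoulder 11 mm across that comes to sit on the ring's eye. With the grips at rest the pins are 12 apart; 139 mm below the grip centres. Same side as handle_left. Pins hang plumb at squeeze 0.24.
- tip_right (a point): Lower end of the right plier pin, like the left one; same side as handle_right.
- pliers_joint (a point): Centre of the pliers' box joint (28 x 24 x 16), fixed to the left lever, 75 mm under the grip centres and 63 above the pin ends. Its z axis points up the grips when upright, its y axis from right to left lever. In the rest, the joint's underside lies on the rest's top, so this point is 8 mm above it.
- squeeze (a joint): Pliers' angle between the levers beyond their free state, rad: 0 grips free, grows as they are squeezed; pins are 12 mm + 62 mm x angle apart. 0.6 at the stop.
- rest_slot (a point): Centre of the slot in the top plate of the yellow plier rest (fixed), on its upper face, 66 mm above the bench. The slot is 18 wide (x) and 44 long (y), the plate 70 x 122. The pliers hang with the jaws (11 wide) through it, levers spread along y, either way round.
- eye_left (a point): Centre, on the upper face, of the left eye of the steel snap ring lying in the grey-topped blue tray. Eye: hole 6 across, 13 outside; ring 4.5 thick, 0.05 kg, lies on the tray's pad 16 mm above the bench. Free, the eyes are 15 apart. Eyes left and right match the plier tips either way round.
- eye_right (a point): Centre, on the upper face, of the right eye of the snap ring.
- ring_back (a point): Point on the ring's upper face opposite the gap, on its centre line, where it flexes; 60 mm from the middle between the eyes. The ring's hole has its centre 30.5 mm from here towards the eyes and, when spread to 0.32, is round with 26.5 radius.
- spread (a joint): How far the ring is spread, rad: 0 free (eyes 15 apart), 0.22 just passes the 50 mm axle end, 0.30 passes with 1 mm to spare all round (eyes 33 apart), 0.45 is overstretched for good. It springs shut; the eyes pull with 3 N free, 8 N at 0.30. Lying closed in the groove it reads about 0.06.
- axle_end (a point): Centre of the top face of the idler's upright steel axle (fixed): 50 across, top rim bevelled 2 x 2, 70.5 mm above the bench. The axle's groove is 6 wide and 2.5 deep, from 10 to 16 mm below this point.
- groove (a point): Centre of the groove, on the axle's axis, 13 mm under its top. Closed in it, pushed up by the pulley, the ring's upper face lies 3 mm above this point.
- washer_face (a point): Centre of the flat steel washer face (80 across) on top of the green pulley, which floats on a wave spring. Free, the face is 12.5 mm under the axle end and covers most of the groove; pressed 2 mm down it leaves just room for the ring, 3.5 mm down it is at its hard stop. It pushes up with 5 N free, 9 N at 2 mm, 12 N at the stop; pressing with over 25 N marks it.
- tray: Blue tray with a grey pad, fixed, 118 x 118, pad 16 mm high with a round boss 37 across and 3 high that the ring lies round. Origin: centre of the underside.
- water_bottle: Bystander: clear water bottle, 64 across, 190 tall. Origin: centre of the underside.
- spacer: Bystander: steel spacer collar lying flat, 72 across, 18 high. Origin: centre of the underside.
- carton: Bystander: small carton, 100 x 75 x 60 high. Origin: centre of the underside.

How it is judged:
By the outcome, as a careful person would: the job done as asked, in the order asked, and still so for the second after the job is handed in, with the robot touching nothing.
It also fails if it takes over 67 s, if anything falls off the work surface, if the arm or the gripper's body presses on something with over 40 N, if the wrist force passes 120 N, or if a joint passes its speed limit or range.

## Working session

There is one attempt and no reset: what is moved stays moved. The work goes in short steps, Python scripts to look and compute and a shell command to move; the robot and the scene stay as the last step left them, time stands still between calls to the robot, and variables do not carry over. Pictures are saved under pics/ and viewed, at most 10 in all, crops included, and the job is handed in when it is done.

```bash
mkdir -p pics; cat > h.py <<'E'
import numpy as np, cv2
from workcell import env
from scipy.spatial.transform import Rotation as R
def cap(n,save=None):
    c=env.capture(n)
    if save: cv2.imwrite('pics/'+save+'.png',c['img'])
    return c
def ray(c,uv):
    p=cv2.undistortPoints(np.array(uv,float).reshape(-1,1,2),np.array(c['intrinsics']),np.array(c['dist_coeffs'])).reshape(-1,2)
    d=np.c_[p[:,0],-p[:,1],-np.ones(len(p))]
    T=np.array(c['world_from_camera']); return T[:3,3],d@T[:3,:3].T
def plane(c,uv,z):
    o,d=ray(c,uv); return o+d*((z-o[2])/d[:,2])[:,None]
def tri(c1,uv1,c2,uv2):
    o1,d1=ray(c1,uv1);o2,d2=ray(c2,uv2);out=[]
    for a,b in zip(d1,d2):
        A=np.c_[a,-b];s=np.linalg.lstsq(A,o2-o1,rcond=None)[0]
        p,q=o1+s[0]*a,o2+s[1]*b; out.append(np.r_[(p+q)/2,np.linalg.norm(p-q)])
    return np.array(out)
def proj(c,P):
    T=np.linalg.inv(np.array(c['world_from_camera'])); q=np.atleast_2d(P)@T[:3,:3].T+T[:3,3]
    q=q*[1,-1,-1]; return cv2.projectPoints(q,np.zeros(3),np.zeros(3),np.array(c['intrinsics']),np.array(c['dist_coeffs']))[0].reshape(-1,2)
E
python3 - <<'E'
from h import *
np.set_printoptions(suppress=True,precision=3)
for n in ('top','side'):
    c=cap(n,n+'0'); print(n,np.array(c['world_from_camera'])[:3].round(3).tolist(),c['intrinsics'])
c=cap('wrist','wrist0');print(np.array(c['world_from_camera'])[:3].round(3).tolist())
print(env.read_state())
E
```

```text
top [[0.024, 0.987, -0.162, 375.142], [-1.0, 0.025, 0.006, 5.047], [0.01, 0.161, 0.987, 1316.295]] [[549.343   0.    318.483]
 [  0.    549.343 232.285]
 [  0.      0.      1.   ]]
side [[0.773, 0.471, -0.425, 113.859], [-0.634, 0.57, -0.523, -535.974], [-0.004, 0.674, 0.739, 874.817]] [[586.308   0.    317.068]
 [  0.    586.308 246.217]
 [  0.      0.      1.   ]]
[[0.278, -0.913, -0.297, 96.542], [0.961, 0.264, 0.088, 622.594], [-0.002, -0.31, 0.951, 373.463]]
{'time': 0.15, 'joint_positions': array([ 1.177,  0.218,  1.615,  0.   ,  1.311, -0.112]), 'qd': array([ 0.001, -0.002, -0.003, -0.   ,  0.001,  0.   ]), 'joint_torque': array([ -0.   , -39.745, -30.442,  -0.   ,   0.006,  -0.   ]), 'tool_pos': array([173.555, 599.794, 255.232]), 'tool_rot': array([-0.441, -3.11 ,  0.003]), 'ft_force': array([ 0.086, -0.682,  1.004]), 'moment': array([-0.023, -0.011, -0.029]), 'gripper_force': 0.0, 'finger_gap': 0.9989430375338558}
```

View pics/top0.png

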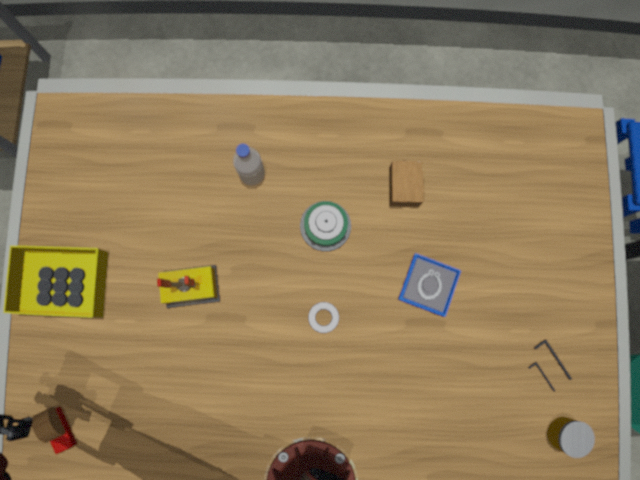

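View pics/side0.png

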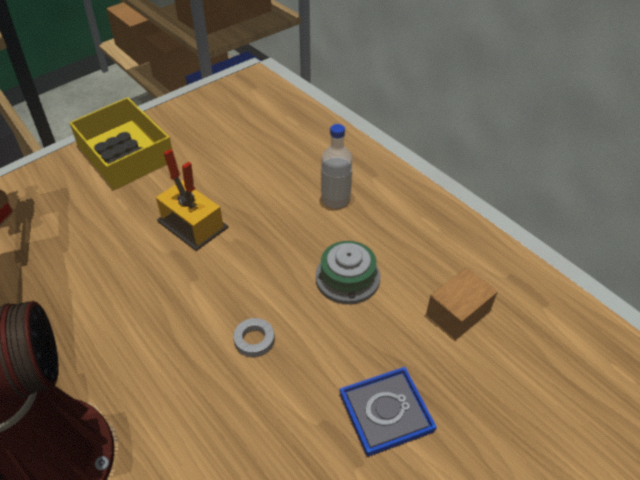

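The top view shows the pliers in their yellow rest near (185,285), the axle at (326,223) and the tray with the ring at (430,286). In the side view the red grips are at (171,164) and (188,177), the axle at (349,256) and the ring at (387,407), with its eyes towards (405,402).

```bash
cat > m1.py <<'E'
from h import *
np.set_printoptions(suppress=True,precision=2)
t=cap('top');s=cap('side')
def blobs(c,lo,hi,box,minA=15):
    x0,y0,x1,y1=box;h=cv2.cvtColor(c['img'],cv2.COLOR_BGR2HSV);m=np.zeros(h.shape[:2],np.uint8)
    m[y0:y1,x0:x1]=cv2.inRange(h,lo,hi)[y0:y1,x0:x1]
    n,l,st,ce=cv2.connectedComponentsWithStats(m)
    return [(st[i].tolist(),ce[i].round(1).tolist()) for i in range(1,n) if st[i,4]>=minA],m,l
for c,b in ((t,(140,250,230,320)),(s,(150,130,230,260))):
    for lo,hi in (((0,150,60),(9,255,255)),((18,120,80),(35,255,255))):
        r,m,l=blobs(c,lo,hi,b);print(lo,r)
        if lo[0]==18:
            k=max(r,key=lambda q:q[0][4]); 
            print(cv2.minAreaRect(cv2.findNonZero(m)))
# blue tray outline
for c,b in ((t,(380,240,480,330)),(s,(320,350,460,470))):
    r,m,l=blobs(c,(105,120,60),(130,255,255),b); q=cv2.minAreaRect(cv2.findNonZero(m)); print('tray',q); print(plane(c,[q[0]],20))
cv2.imwrite('pics/cropA.png',np.hstack([cv2.resize(t['img'][255:315,150:230],(400,300),interpolation=cv2.INTER_CUBIC),cv2.resize(s['img'][140:260,140:300],(400,300),interpolation=cv2.INTER_CUBIC)]))
b2=np.hstack([cv2.resize(t['img'][240:330,380:500],(400,300),interpolation=cv2.INTER_CUBIC),cv2.resize(t['img'][178:268,266:386],(400,300),interpolation=cv2.INTER_CUBIC)])
cv2.imwrite('pics/cropA.png',np.vstack([cv2.imread('pics/cropA.png'),b2]))
E
python3 m1.py
```

```text
(0, 150, 60) [([185, 277, 4, 7, 27], [186.4, 280.1]), ([157, 279, 10, 7, 41], [159.9, 282.3])]
(18, 120, 80) [([157, 265, 60, 40, 1598], [187.9, 284.5])]
((183.86000061035156, 283.4800109863281), (86.2703857421875, 67.12348175048828), 1.7899105548858643)
(0, 150, 60) [([164, 149, 15, 30, 224], [171.5, 163.7]), ([182, 162, 12, 30, 219], [187.7, 176.1])]
(18, 120, 80) [([150, 130, 25, 44, 726], [158.7, 148.4]), ([180, 180, 6, 12, 29], [182.4, 184.3]), ([154, 182, 70, 63, 1995], [192.0, 211.3])]
((189.5, 194.49996948242188), (128.99996948242188, 78.99998474121094), 90.0)
tray ((429.3904113769531, 284.95892333984375), (49.625450134277344, 48.572078704833984), 20.556047439575195)
[[ 467.36 -269.05   20.  ]]
tray ((387.8835754394531, 409.356201171875), (72.2143783569336, 77.24713897705078), 69.44395446777344)
[[ 469.84 -274.98   20.  ]]
```

View pics/cropA.png

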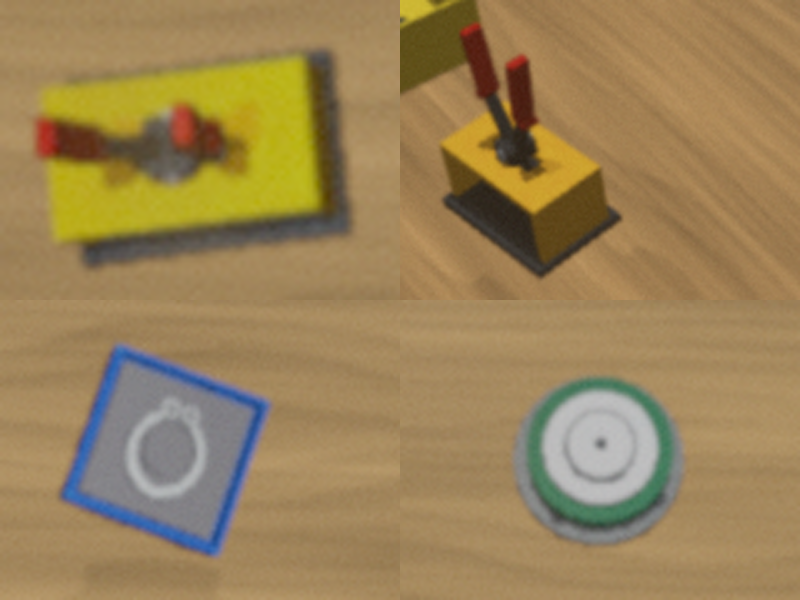

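The crops show the grip tops at about top-view (159,282.5) and (186.5,280), the axle centre dot at (326,221.5), and the ring eyes at (431.6,272) and (437.6,274) with the hole centre at (429.5,285.6).

```bash
cat > m2.py <<'E'
from h import *
np.set_printoptions(suppress=True,precision=2)
t=cap('top');s=cap('side')
print('grip ctr side',plane(s,[[171.5,163.7],[187.7,176.1]],149))
print('grip tops top',plane(t,[[159,282.5],[186.5,280]],179))
pl=plane(t,np.array([[42,90],[305,55],[322,208],[55,242]])/5+[150,255],66)
print('rest',pl,pl.mean(0),[np.linalg.norm(pl[i]-pl[i-1]) for i in range(4)])
e=(pl[0]+pl[3]-pl[1]-pl[2]);print('rest y-dir deg',np.degrees(np.arctan2(e[1],e[0])))
print('axle top',plane(t,[[326.2,221.5]],70.5),'side',plane(s,[[349,255]],70.5))
print('ring',plane(t,[[431.6,272.1],[437.6,273.9],[429.5,285.6]],20.5))
print('ring side',plane(s,[[401.5,397.5],[406,405.5],[385,408]],20.5))
E
python3 m2.py
```

```text
grip ctr side [[450.79 327.33 149.  ]
 [456.37 274.02 149.  ]]
grip tops top [[446.88 327.91 179.  ]
 [453.84 270.13 179.  ]]
rest [[475.76 362.8   66.  ]
 [495.36 241.66  66.  ]
 [425.8  230.31  66.  ]
 [406.54 352.36  66.  ]] [450.86 296.78  66.  ] [np.float64(70.01195321712179), np.float64(122.7213729232002), np.float64(70.48205261803227), np.float64(123.55355242001237)]
rest y-dir deg 99.07823372511234
axle top [[604.72 -19.79  70.5 ]] side [[608.14 -21.23  70.5 ]]
ring [[ 498.05 -274.42   20.5 ]
 [ 494.05 -288.86   20.5 ]
 [ 465.81 -269.2    20.5 ]]
ring side [[ 501.05 -274.04   20.5 ]
 [ 496.54 -289.     20.5 ]
 [ 467.76 -270.42   20.5 ]]
```

View pics/wrist0.png

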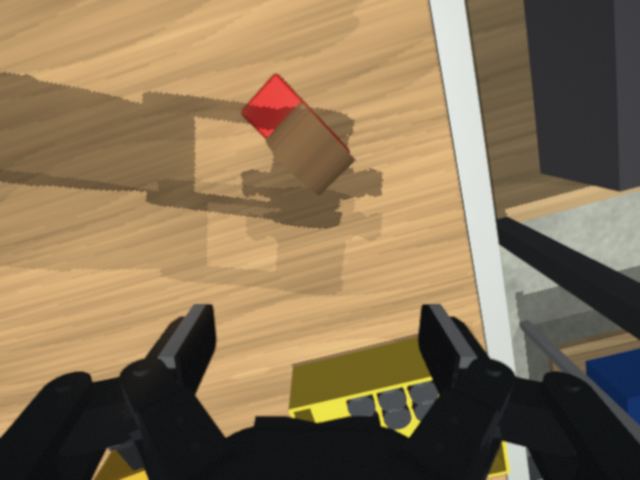

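The wrist view shows the open fingers at the bottom and the scene ahead, so the camera sits 80 mm on tool +x looking inward. Plier tips held in the gripper should appear near the image centre. The points agree with the stated sizes: the rest measures 70 x 122.7 mm and the eyes 15 mm apart.

```bash
cat >> h.py <<'E'
def go(target,phi,s=None):
    """shift (cm) and turn (rad) in tool axes to reach TCP target with tool down, tool x at phi deg in world"""
    s=s or env.read_state(); R0=R.from_rotvec(s['tool_rot'])
    a=np.radians(phi); x=np.array([np.cos(a),np.sin(a),0]); z=np.array([0,0,-1.]); M=np.c_[x,np.cross(z,x),z]
    print('shift',(R0.inv().apply(np.array(target)-s['tool_pos'])/10).round(2),'turn',(R0.inv()*R.from_matrix(M)).as_rotvec().round(3))
E
python3 -c "
from h import *
go([452,299.5,262],187)"
```

```text
shift [-35.09 -21.15  -0.59] turn [-0.001 -0.    -0.404]
```

```bash
python3 -m crank '[[-1,-35.1,-21.15,-0.6,0,0,-0.404],[-1,-35.1,-21.15,-0.6,0,0,-0.404],[-1,-35.1,-21.15,-0.6,0,0,-0.404],[-1,-35.1,-21.15,-0.6,0,0,-0.404],[-1,-35.1,-21.15,-0.6,0,0,-0.404],[-1,-35.1,-21.15,-0.6,0,0,-0.404],[-1,-35.1,-21.15,-0.6,0,0,-0.404],[-1,-35.1,-21.15,-0.6,0,0,-0.404],[-1,-35.1,-21.15,-0.6,0,0,-0.404],[-1,-35.1,-21.15,-0.6,0,0,-0.404],[-1,-35.1,-21.15,-0.6,0,0,-0.404]]' 40
python3 -c "
from h import *
c=cap('wrist','w1');print(np.array(c['world_from_camera'])[:3].round(3).tolist())
print(proj(c,[[452,299.5,179],[452,299.5,149],[450.8,296.8,66]]).round(1))"
```

```text
time: 1.72
tool_pos: [451.3, 300.5, 262.3]
tool_rot: [0.195, -3.135, -0.0]
ft_force: [-0.3, -0.4, 0.1]
finger_gap: 1.003
gripper_force: 0.0
[[-0.124, -0.943, -0.308, 371.751], [0.992, -0.117, -0.039, 291.122], [0.0, -0.31, 0.951, 380.635]]
[[314.1 260.5]
 [314.4 244.4]
 [312.2 213. ]]
```

View pics/w1.png

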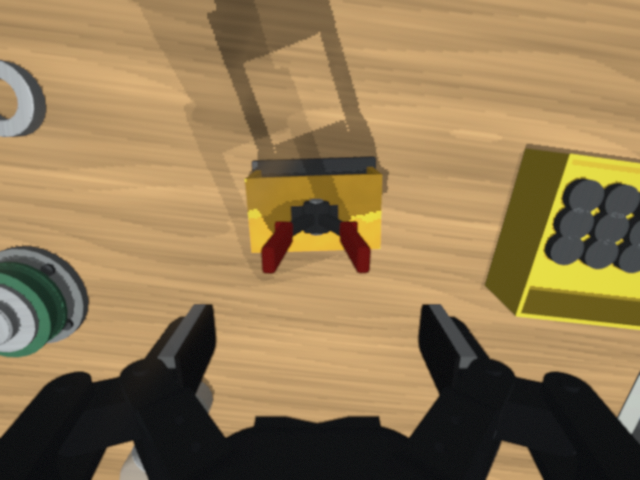

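The wrist view shows the grips square to the jaws: tops near (270,266) and (362,266), the joint at about (317,216) and the rest below it.

```bash
python3 - <<'E'
from h import *
np.set_printoptions(suppress=True,precision=1)
c=cap('wrist');im=cv2.cvtColor(c['img'],cv2.COLOR_BGR2HSV)
m=cv2.inRange(im,(0,150,40),(9,255,255));m[:, :240]=0;m[:,400:]=0;m[300:]=0;m[:190]=0
n,l,st,ce=cv2.connectedComponentsWithStats(m)
for i in range(1,n):
    if st[i,4]>50:
        pts=cv2.findNonZero((l==i).astype(np.uint8)).reshape(-1,2); print(st[i],ce[i],plane(c,[ce[i]],149), 'bottom rows',pts[pts[:,1]>pts[:,1].max()-8].mean(0))
print(plane(c,[[270,266],[362,266]],179),plane(c,[[317,216]],82))
go([452,299.5,155],187)
E
```

```text
[262 222  31  51 986] [276.5 246.4] [[456.8 273.5 149. ]] bottom rows [269.2 268.1]
[340 222  30  51 955] [355.  246.2] [[449.9 327.6 149. ]] bottom rows [362.3 268. ]
[[459.1 272.9 179. ]
 [452.1 329.2 179. ]] [[449.  300.9  82. ]]
shift [-0.  -0.1 10.7] turn [ 0. -0.  0.]
```

```bash
python3 -m crank '[[-1,-0.15,0,5,0,0,0],[-1,-0.15,0,9,0,0,0],[-1,-0.15,0,11,0,0,0],[-1,-0.15,0,11,0,0,0],[-0.3,-0.15,0,11,0,0,0],[-0.3,-0.15,0,11,0,0,0],[-0.3,-0.15,0,11,0,0,0],[-0.3,-0.15,0,11,0,0,0],[-0.3,-0.15,0,11,0,0,0]]' 40
```

```text
time: 2.95
tool_pos: [455.8, 301.3, 156.0]
tool_rot: [-0.192, 3.13, 0.005]
ft_force: [-1.3, 0.4, 4.9]
finger_gap: 0.657
gripper_force: 4.9
```

```bash
python3 -m crank '[[-0.3,0,0,0,0,0,0],[-0.3,0,0,0,0,0,0]]'; python3 -c "
from h import *
c=cap('wrist','w2');print(env.read_state())"
```

```text
time: 3.2
tool_pos: [455.8, 301.3, 156.0]
tool_rot: [-0.192, 3.13, 0.005]
ft_force: [-1.0, 0.6, 4.3]
finger_gap: 0.647
gripper_force: 4.9
{'time': 3.25, 'joint_positions': array([ 4.55266827e-01,  1.56639027e-01,  1.88528333e+00,  7.67437157e-04,
        1.09307139e+00, -1.23813222e+00]), 'qd': array([1.45246422e-03, 1.60754687e-04, 2.17208331e-03, 2.07324951e-05,
       1.14301539e-03, 2.03993068e-04]), 'joint_torque': array([-5.33670411e-01, -3.13464332e+01, -2.51841724e+01, -2.22513839e-01,
       -1.47576649e-01,  7.98903813e-03]), 'tool_pos': array([455.7694788 , 301.2805357 , 155.99642181]), 'tool_rot': array([-0.19155717,  3.129901  ,  0.00495983]), 'ft_force': array([-1.0359766 ,  1.26401583,  4.95261634]), 'moment': array([0.09316843, 0.12967006, 0.032686  ]), 'gripper_force': 4.898094725213014, 'finger_gap': 0.6487009691769356}
```

View pics/w2.png

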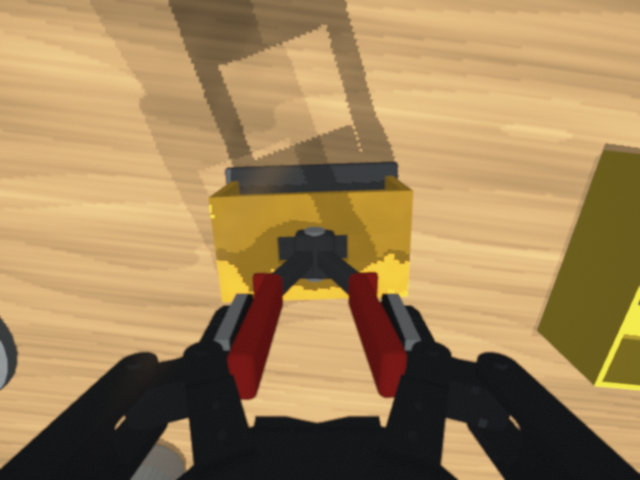

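The pads hold the red grips on the lower half, and the joint is still on the rest. The TCP stands about 4 mm above its command with 5 N on the tool, so the arm yields a little. I'll lift and watch.

```bash
python3 -m crank '[[-0.3,0,0,-0.5,0,0,0],[-0.3,0,0,-0.5,0,0,0],[-0.3,0,0,-0.5,0,0,0]]'; python3 -m crank '[[-0.3,0,0,-2,0,0,0],[-0.3,0,0,-2,0,0,0],[-0.3,0,0,-2,0,0,0]]'
```

```text
time: 3.62
tool_pos: [453.4, 299.6, 157.1]
tool_rot: [0.192, -3.135, 0.0]
ft_force: [0.6, 0.0, -2.6]
finger_gap: 0.654
gripper_force: 4.7
time: 4.0
tool_pos: [453.3, 299.6, 176.6]
tool_rot: [0.192, -3.135, 0.001]
ft_force: [0.1, -0.4, -1.4]
finger_gap: 0.646
gripper_force: 4.6
```

```bash
python3 -m crank '[[-0.3,0,0,-4,0,0,0],[-0.3,0,0,-8,0,0,0],[-0.3,0,0,-8,0,0,0],[-0.3,0,0,-8,0,0,0]]'; python3 -c "
from h import *
go([497.4,-281.6,225],161)"
```

```text
time: 4.5
tool_pos: [452.8, 299.4, 255.6]
tool_rot: [0.192, -3.133, 0.002]
ft_force: [-0.2, 0.3, -1.9]
finger_gap: 0.651
gripper_force: 5.6
shift [  2.64 -58.2    3.12] turn [-0.001 -0.002  0.454]
```

```bash
python3 -m crank '[[-0.3,0.5,-5,0,0,0,0.1],[-0.3,0.5,-10,0,0,0,0.2],[-0.3,1,-16,0,0,0,0.3],[-0.3,1.5,-22,0,0,0,0.454],[-0.3,2,-28,0,0,0,0.454],[-0.3,2,-34,0,0,0,0.454],[-0.3,2.3,-40,0,0,0,0.454],[-0.3,2.64,-46,0,0,0,0.454],[-0.3,2.64,-52,1,0,0,0.454],[-0.3,2.64,-56,2,0,0,0.454],[-0.3,2.64,-58.2,3.1,0,0,0.454],[-0.3,2.64,-58.2,3.1,0,0,0.454]]'
python3 -m crank '[[-0.3,0,0,0,0,0,0],[-0.3,0,0,0,0,0,0]]'
python3 -c "
from h import *
c=cap('wrist','w3');print(env.read_state()['tool_pos']);print(proj(c,[[497.4,-281.6,20.5],[467,-270,20.5]]))"
```

```text
time: 6.0
tool_pos: [496.3, -281.2, 222.1]
tool_rot: [-0.522, -3.091, -0.005]
ft_force: [0.4, 0.5, -2.0]
finger_gap: 0.655
gripper_force: 5.6
time: 6.25
tool_pos: [498.4, -279.9, 226.2]
tool_rot: [-0.517, -3.098, -0.001]
ft_force: [0.3, 0.5, -1.3]
finger_gap: 0.65
gripper_force: 5.6
[ 498.49391481 -280.07591428  226.53418804]
[[314.39901058 211.48368714]
 [315.5260471  176.83515307]]
```

View pics/w3.png

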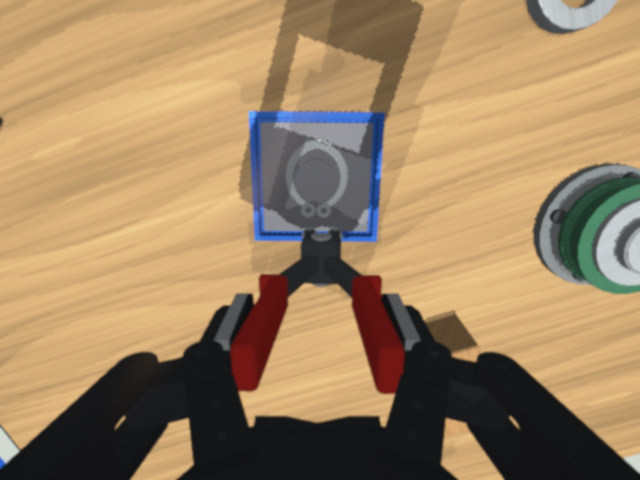

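The wrist view shows the ring in the tray with eyes at (308,211) and (324,211) and hole centre at (316,175), square to the tool. The joint at (320,257) hides the pins for now.

```bash
python3 - <<'E'
from h import *
np.set_printoptions(suppress=True,precision=1)
c=cap('wrist');s=env.read_state();p=s['tool_pos'];Rt=R.from_rotvec(s['tool_rot'])
f=lambda v:proj(c,p+Rt.apply(v))
for n,v in dict(gc=[0,0,7],joint=[0,0,82],jtop=[0,0,74],jbf=[8,0,90],jtf=[8,0,74],pins=[0,0,146],pL=[0,-8,146],pR=[0,8,146],shoulder=[0,0,142]).items(): print(n,f(v))
e=plane(c,[[308,211],[324,211],[316,175]],20.5);print(e,p)
print('eyes in tool',Rt.inv().apply(e-p))
im=c['img'][190:300,260:380];cv2.imwrite('pics/w3c.png',cv2.convertScaleAbs(cv2.resize(im,(720,660)[:2] if 0 else (654,600),interpolation=cv2.INTER_CUBIC),alpha=1.8))
E
```

```text
gc [[315.8 329.9]]
joint [[316.1 261.1]]
jtop [[316.1 266.2]]
jbf [[316.1 244.4]]
jtf [[316.1 253.5]]
pins [[316.2 230.5]]
pL [[306.  230.5]]
pR [[326.5 230.5]]
shoulder [[316.2 232. ]]
[[ 495.3 -287.4   20.5]
 [ 500.2 -273.1   20.5]
 [ 465.8 -269.3   20.5]] [ 498.6 -280.2  226.7]
eyes in tool [[  0.9  -7.8 206.2]
 [  0.9   7.2 206.2]
 [ 34.7  -0.3 206.2]]
```

View pics/w3c.png

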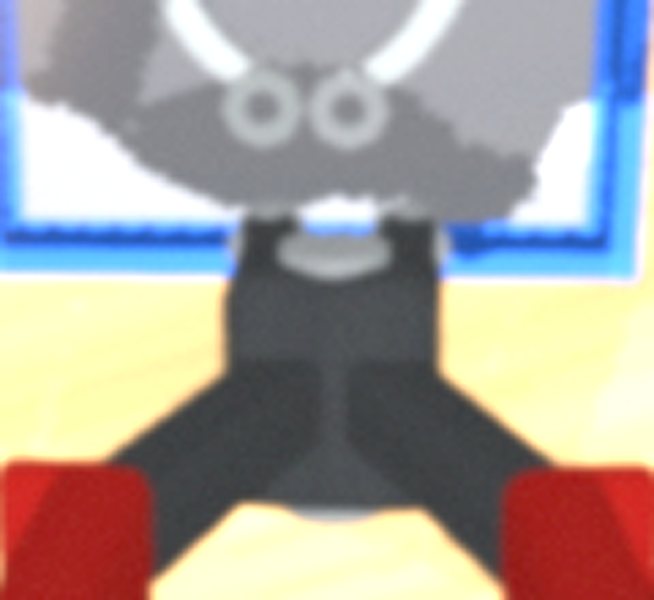

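The boosted crop shows both shoulders peeping out under the joint at crop x 272 and 408. That puts the pins about 19 mm apart and about 4.8 mm towards tool +y, a tilt of about 0.03 rad. I'll open a little, tilt back and descend for a closer look.

```bash
python3 -m crank '[[-0.42,0,-0.08,2,0.03,0,0],[-0.42,0,-0.08,4,0.03,0,0],[-0.42,0,-0.08,5,0.03,0,0],[-0.42,0,-0.08,5,0.03,0,0],[-0.42,0,-0.08,5,0.03,0,0]]'
cat > look.py <<'E'
import sys
from h import *
np.set_printoptions(suppress=True,precision=1)
c=cap('wrist');s=env.read_state();p=s['tool_pos'];Rt=R.from_rotvec(s['tool_rot'])
print(p,s['finger_gap'],s['gripper_force'],s['ft_force'])
for v in ([0,0,146],[5.5,0,142],[0,-7.5,146],[0,7.5,146]): print(v,proj(c,p+Rt.apply(v)))
x0,y0,x1,y1=map(int,sys.argv[2:6])
im=c['img'][y0:y1,x0:x1];k=min(800/(x1-x0),600/(y1-y0))
cv2.imwrite('pics/'+sys.argv[1]+'.png',cv2.convertScaleAbs(cv2.resize(im,None,fx=k,fy=k,interpolation=cv2.INTER_CUBIC),alpha=float(sys.argv[6])));print('k',k)
E
python3 look.py w4 240 120 400 240 1.8
```

```text
time: 6.98
tool_pos: [498.5, -282.3, 176.9]
tool_rot: [-0.518, -3.094, 0.047]
ft_force: [1.2, -0.0, -0.4]
finger_gap: 0.71
gripper_force: 5.2
[ 498.6 -282.3  177.2] 0.7105352287792468 5.167525000870228 [ 0.7  0.2 -1.6]
[0, 0, 146] [[316.3 230.6]]
[5.5, 0, 142] [[316.3 225.2]]
[0, -7.5, 146] [[306.7 230.6]]
[0, 7.5, 146] [[325.9 230.6]]
k 5.0
```

View pics/w4.png

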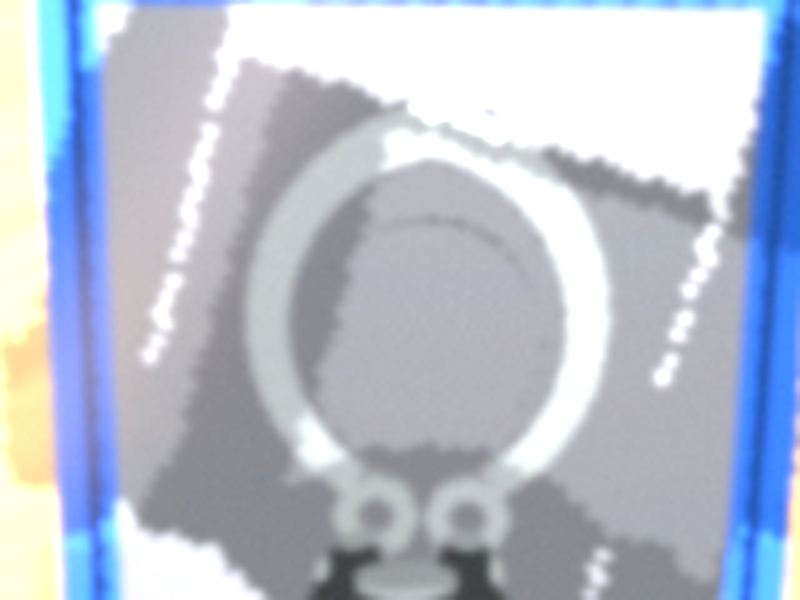

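The picture shows the eyes at full-image (315,223.4) and (333.6,223.2), with the shoulders' outer edges just below at about x 304 and 340. From here I'll read the pin positions from pixel profiles.

```bash
python3 - <<'E'
from h import *
np.set_printoptions(suppress=True,precision=1,linewidth=250)
c=cap('wrist');s=env.read_state();p=s['tool_pos'];Rt=R.from_rotvec(s['tool_rot'])
for v in ([14,0,82],[14,0,90],[14,0,74],[0,0,138]): print(v,proj(c,p+Rt.apply(v)))
e=plane(c,[[315,223.4],[333.6,223.2]],20.5);print('eyes tool',Rt.inv().apply(e-p))
g=cv2.cvtColor(c['img'],cv2.COLOR_BGR2GRAY)
print(np.arange(296,350))
for r in range(218,254): print(r,' '.join('%3d'%v for v in g[r,296:350]))
E
```

```text
[14, 0, 82] [[316.3 239.2]]
[14, 0, 90] [[316.3 235.1]]
[14, 0, 74] [[316.2 243.5]]
[0, 0, 138] [[316.4 233.5]]
eyes tool [[  2.6  -1.1 156.9]
 [  2.9  13.9 156.4]]
[296 297 298 299 300 301 302 303 304 305 306 307 308 309 310 311 312 313 314 315 316 317 318 319 320 321 322 323 324 325 326 327 328 329 330 331 332 333 334 335 336 337 338 339 340 341 342 343 344 345 346 347 348 349]
218  76  77  77  78  77  76  77  77  77  78  81  89 100 107 108 110 108 107 106 105 105 107 109 109 107 100  91  81  79  81  90 101 108 111 110 111 112 110 111 111 112 112 111 110 106  99  89  82  79  77  77  77  76  77
219  77  76  77  77  77  77  77  77  76  77  82  89 100 106 109 107 104 100  97  93  96 101 105 109 107 104  94  86  80  85  96 106 111 111 110 108 105 103 105 107 110 111 112 110 103  93  83  77  77  76  77  76  77  77
220  76  76  77  76  76  76  75  77  77  78  84  95 103 107 109 105  96  89  85  82  84  91 100 106 108 108  99  88  85  90 101 109 112 111 106 100  93  89  92  97 104 109 111 109 104  93  82  76  77  77  78  76  77  77
221  77  77  76  77  77  77  77  77  78  79  88  99 106 1
[... 6502 characters left out ...]
  43  46  49  47  47  46  47  46  49  51
251  58  58  57  53  50  45  42  44  45  45  46  46  47  46  48  45  45  46  46  44  47  44  46  44  46  46  47  46  48  46  46  47  46  48  47  46  46  46  46  45  46  44  45  43  43  45  48  49  48  48  48  49  47  46
252  82  81  80  75  63  48  44  44  45  46  46  47  47  47  47  46  44  45  46  46  45  46  46  46  46  46  47  46  46  45  48  47  48  47  47  45  47  45  45  47  44  44  45  42  46  57  62  63  63  64  64  65  62  61
253  99  99  98  92  76  56  46  44  44  47  47  47  48  46  47  47  46  46  46  46  46  45  44  47  46  47  46  46  46  45  46  48  47  47  47  47  46  46  46  45  45  43  42  46  57  75  85  88  89  91  90  88  87  84
```

```bash
python3 -m crank '[[-0.46,0.2,0.12,0.2,0,0,0],[-0.46,0.38,0.24,0.4,0,0,0],[-0.46,0.38,0.24,0.5,0,0,0],[-0.46,0.38,0.24,0.5,0,0,0]]'
cat > prof.py <<'E'
import sys
from h import *
np.set_printoptions(suppress=True,precision=1,linewidth=250)
c=cap('wrist');s=env.read_state();p=s['tool_pos'];Rt=R.from_rotvec(s['tool_rot'])
print(p,round(s['finger_gap'],3),s['gripper_force'],s['ft_force'])
g=cv2.cvtColor(c['img'],cv2.COLOR_BGR2GRAY)
r0,r1,c0,c1=map(int,sys.argv[1:5])
print('    '+' '.join('%3d'%v for v in range(c0,c1)))
for r in range(r0,r1): print(r,' '.join('%3d'%v for v in g[r,c0:c1]))
E
python3 prof.py 216 242 298 348
```

```text
time: 7.58
tool_pos: [495.1, -278.4, 171.1]
tool_rot: [-0.518, -3.093, 0.046]
ft_force: [-0.3, -0.1, -1.2]
finger_gap: 0.728
gripper_force: 5.0
[ 495.2 -278.5  171.2] 0.73 5.037752265343443 [ 0.9 -0.1 -0.9]
    298 299 300 301 302 303 304 305 306 307 308 309 310 311 312 313 314 315 316 317 318 319 320 321 322 323 324 325 326 327 328 329 330 331 332 333 334 335 336 337 338 339 340 341 342 343 344 345 346 347
216 140 141 141 138 130 115 100  89  82  79  77  77  77  77  76  77  76  77  77  76  76  78  77  78  77  78  77  77  77  76  77  78  77  77  77  77  76  78  79  82  89  95 102 109 111 113 117 121 125 132
217 135 136 135 133 124 115 104  96  87  83  79  77  78  78  76  77  77  76  77  77  77  77  78  78  77  77  77  77  77  77  78  77  77  77  76  77  77  78  83  89  95 103 108 110 111 110 111 112 116 120
218 125 125 123 120 116 112 108 103  97  89  84  81  77  77  77  77  76  77  76  77  77  77  76  78  77  77  77  77  76  77  78  77  77  78  78  78  82  84  89  96 103 109 109 110 111 111 111 110 110 106
219 112 114 112 112 111 111 111 107 104  98  92  85  79  78  78  77  76  77  
[... 3914 characters left out ...]
  99  98  94  89  77  58  44  37  37  37  37  41  50  62  70  76  77  77  76  78  77  78
239  77  77  74  66  52  43  38  37  37  37  37  39  46  64  79  88  94  98 101 102 104 105 105 105 106 105 105 104 103  97  91  82  69  53  41  38  38  38  37  37  39  49  63  73  76  77  77  76  77  78
240  76  75  71  61  47  40  37  37  38  38  38  39  41  49  60  69  79  88  94  99 104 106 108 109 107 104 102  97  92  83  74  65  54  43  39  38  36  38  37  38  38  43  57  68  76  77  77  77  78  76
241  76  75  70  57  45  39  38  39  41  40  40  41  40  41  45  49  57  66  73  83  90  95  98  97  95  91  84  77  68  59  53  48  44  41  40  38  40  40  38  38  38  39  50  66  74  75  77  76  76  77
```

```bash
python3 -m crank '[[-0.46,0,-0.05,0.2,0,0,0],[-0.46,0,-0.05,0.5,0,0,0],[-0.46,0,-0.05,0.65,0,0,0],[-0.46,0,-0.05,0.65,0,0,0]]'; python3 -m crank '[[-0.46,0,0,0.1,0,0,0],[-0.46,0,0,0.2,0,0,0],[-0.46,0,0,0.2,0,0,0]]';python3 -m crank '[[-0.46,0,0,0.2,0,0,0],[-0.46,0,0,0.2,0,0,0]]'
```

```text
time: 8.12
tool_pos: [494.8, -279.0, 164.4]
tool_rot: [-0.518, -3.093, 0.046]
ft_force: [-0.5, -0.7, -1.3]
finger_gap: 0.73
gripper_force: 5.0
time: 8.5
tool_pos: [494.9, -279.2, 162.7]
tool_rot: [-0.518, -3.093, 0.046]
ft_force: [0.4, 0.6, -2.2]
finger_gap: 0.731
gripper_force: 5.0
time: 8.75
tool_pos: [495.6, -279.7, 161.6]
tool_rot: [-0.518, -3.095, 0.048]
ft_force: [0.0, -0.1, 2.0]
finger_gap: 0.728
gripper_force: 5.2
```

```bash
python3 -m crank '[[-0.36,0,0,-0.08,0,0,0],[-0.26,0,0,-0.15,0,0,0],[-0.2,0,0,-0.2,0,0,0],[-0.2,0,0,-0.2,0,0,0]]';python3 prof.py 214 240 286 356
```

```text
time: 9.25
tool_pos: [495.7, -279.9, 163.9]
tool_rot: [-0.518, -3.095, 0.049]
ft_force: [-1.6, -0.8, 5.9]
finger_gap: 0.601
gripper_force: 8.9
[ 495.6 -280.   163.9] 0.6 8.928914295975119 [-0.6 -1.   5.4]
    286 287 288 289 290 291 292 293 294 295 296 297 298 299 300 301 302 303 304 305 306 307 308 309 310 311 312 313 314 315 316 317 318 319 320 321 322 323 324 325 326 327 328 329 330 331 332 333 334 335 336 337 338 339 340 341 342 343 344 345 346 347 348 349 350 351 352 353 354 355
214  79  79  78  79  84  94 102 108 112 113 115 118 125 133 129 112  97  90  88  86  84  84  83  82  79  79  79  79  78  78  78  78  79  79  78  78  78  78  78  78  78  79  79  78  79  79  80  81  80  80  80  81  82  83  85  90  95  99 108 124 136 143 145 145 145 145 143 136 124 109
215  77  78  77  79  79  85  94 104 110 114 116 124 133 140 137 122 104  93  85  81  80  78  79  79  78  78  79  79  78  78  77  78  78  78  78  77  77  79  78  79  78  78  78  77  78  78  79  78  78  77  77  78  79  78  81  86  92 100 109 118 131 139 144 145 145 143 138 127 114 105
216  78  77  78  78  78  81  86  99 107 112
[... 6072 characters left out ...]
 107 106 105 100  96  91  82  66  51  41  39  38  38  37  37  38  45  67  91  99  91  81  77  79  78  78  78  78  78  78  77  78  79
238  80  77  76  77  79  76  78  77  78  77  78  77  78  81  86  84  69  49  39  38  37  38  39  40  43  51  60  71  80  90  96 101 106 108 108 109 107 103 102  97  89  80  73  63  53  43  39  39  38  38  38  38  37  45  65  88  92  86  80  78  78  78  78  79  79  79  78  78  78  77
239  91  82  78  78  77  77  77  77  77  78  77  78  78  79  76  68  56  44  41  41  41  43  41  41  42  43  46  49  59  68  77  86  92  97  98  97  91  86  80  73  65  57  52  46  43  41  40  40  39  39  40  37  38  43  60  80  84  82  78  78  78  78  77  78  77  78  76  77  77  78
```

```bash
python3 -m crank '[[-0.2,0,0,-0.12,0,0,0],[-0.1,0,0,-0.18,0,0,0],[0,0,0,-0.24,0,0,0],[0.05,0,0,-0.28,0,0,0],[0.05,0,0,-0.28,0,0,0]]'
cat > jaws.py <<'E'
from h import *
np.set_printoptions(suppress=True,precision=1,linewidth=200)
def edges(a,th,x0=0):
    b=a<th; i=np.where(b[1:]!=b[:-1])[0]; return [round(x0+k+(th-a[k])/(a[k+1]-a[k]),1) for k in i]
if __name__=='__main__':
    c=cap('wrist');s=env.read_state();print(s['tool_pos'],round(s['finger_gap'],3),s['gripper_force'],s['ft_force'])
    g=cv2.cvtColor(c['img'],cv2.COLOR_BGR2GRAY).astype(float)
    for r in (226,228,230,232,234,236): print(r,edges(g[r,270:375],60,270),'eye',edges(g[r,270:375],94,270))
E
python3 jaws.py
```

```text
time: 9.93
tool_pos: [495.3, -279.3, 165.9]
tool_rot: [-0.518, -3.094, 0.047]
ft_force: [-0.2, -1.9, 6.1]
finger_gap: 0.478
gripper_force: 13.6
[ 495.3 -279.3  165.9] 0.479 13.587078005075455 [-1.  -1.4  4.4]
226 [] eye [np.float64(296.2), np.float64(310.0), np.float64(327.0), np.float64(342.5), np.float64(360.0)]
228 [] eye [np.float64(305.4), np.float64(310.9), np.float64(325.6), np.float64(330.9), np.float64(360.3)]
230 [np.float64(296.1), np.float64(305.2), np.float64(331.0), np.float64(339.8)] eye [np.float64(277.6), np.float64(306.8), np.float64(311.6), np.float64(324.7), np.float64(329.3), np.float64(361.2)]
232 [np.float64(296.3), np.float64(306.2), np.float64(329.9), np.float64(339.9)] eye [np.float64(281.1), np.float64(293.6), np.float64(294.2), np.float64(308.3), np.float64(310.8), np.float64(324.8), np.float64(328.3), np.float64(341.6), np.float64(342.6), np.float64(360.8)]
234 [np.float64(296.3), np.float64(307.3), np.float64(328.6), np.float64(339.8)] eye [np.float64(281.8), np.float64(292.7), np.float64(294.7), np.float64(341.1), np.float64(343.2), np.float64(360.0), np.float64(371.3)]
236 [np.float64(296.2), np.float64(307.8), np.float64(327.7), np.float64(339.9)] eye [np.float64(282.8), np.float64(292.7), np.float64(294.6), np.float64(310.6), np.float64(325.0), np.float64(341.2), np.float64(343.2), np.float64(358.3), np.float64(362.8), np.float64(368.2), np.float64(371.6)]
```

```bash
python3 -m crank '[[0.05,0,0,-0.08,0,0,0],[0.15,0,0,-0.12,0,0,0],[0.25,0,0,-0.16,0,0,0],[0.25,0,0,-0.18,0,0,0],[0.25,0,0,-0.18,0,0,0]]';python3 jaws.py
```

```text
time: 10.6
tool_pos: [494.8, -279.4, 167.3]
tool_rot: [-0.518, -3.093, 0.048]
ft_force: [-0.3, -3.3, 2.7]
finger_gap: 0.384
gripper_force: 19.8
[ 494.9 -279.4  167.3] 0.381 19.829277908429503 [-1.  -2.7  2.8]
226 [] eye [np.float64(290.2), np.float64(303.8), np.float64(331.8), np.float64(345.6), np.float64(360.0)]
228 [] eye [np.float64(294.0), np.float64(295.0), np.float64(299.5), np.float64(305.5), np.float64(329.1), np.float64(334.8), np.float64(360.2)]
230 [np.float64(291.9), np.float64(293.3), np.float64(296.1), np.float64(299.8), np.float64(334.3), np.float64(337.8), np.float64(340.2), np.float64(341.6)] eye [np.float64(273.4), np.float64(274.8), np.float64(277.7), np.float64(301.6), np.float64(306.2), np.float64(328.2), np.float64(332.4), np.float64(361.4), np.float64(372.5), np.float64(374.0)]
232 [np.float64(291.5), np.float64(301.3), np.float64(332.7), np.float64(342.6)] eye [np.float64(281.6), np.float64(303.9), np.float64(305.2), np.float64(327.6), np.float64(331.1), np.float64(360.9), np.float64(367.2), np.float64(370.0), np.float64(370.0)]
234 [np.float64(291.6), np.float64(306.6), np.float64(330.8), np.float64(342.4)] eye [np.float64(282.2), np.float64(288.3), np.float64(290.1), np.float64(321.0), np.float64(322.0), np.float64(343.9), np.float64(346.0), np.float64(360.3), np.float64(365.7)]
236 [np.float64(291.6), np.float64(307.4), np.float64(326.6), np.float64(342.4)] eye [np.float64(283.3), np.float64(287.8), np.float64(290.1), np.float64(310.2), np.float64(323.6), np.float64(343.8), np.float64(346.2), np.float64(359.0), np.float64(363.2)]
```

```bash
python3 -m crank '[[0.3,0,0,-0.04,0,0,0],[0.35,0,0,-0.07,0,0,0],[0.38,0,0,-0.1,0,0,0],[0.38,0,0,-0.1,0,0,0],[0.38,0,0,-0.1,0,0,0]]';python3 jaws.py
```

```text
time: 11.28
tool_pos: [494.7, -278.5, 167.7]
tool_rot: [-0.518, -3.092, 0.045]
ft_force: [-0.3, -0.8, 0.3]
finger_gap: 0.313
gripper_force: 20.8
[ 494.7 -278.5  167.7] 0.315 20.734797567129135 [-0.1 -0.7 -0.1]
226 [] eye [np.float64(289.0), np.float64(302.2), np.float64(335.8), np.float64(348.8), np.float64(359.0)]
228 [] eye [np.float64(298.1), np.float64(304.0), np.float64(333.0), np.float64(338.6), np.float64(361.3)]
230 [np.float64(290.6), np.float64(298.5), np.float64(337.8), np.float64(341.9), np.float64(344.0), np.float64(345.6)] eye [np.float64(275.2), np.float64(300.3), np.float64(304.5), np.float64(332.3), np.float64(336.0), np.float64(361.0)]
232 [np.float64(290.2), np.float64(300.2), np.float64(336.1), np.float64(346.1)] eye [np.float64(279.6), np.float64(287.8), np.float64(288.1), np.float64(331.9), np.float64(334.3), np.float64(347.9), np.float64(348.3), np.float64(360.6), np.float64(366.0), np.float64(374.0)]
234 [np.float64(290.3), np.float64(307.7), np.float64(328.0), np.float64(332.0), np.float64(333.6), np.float64(346.1)] eye [np.float64(283.6), np.float64(286.6), np.float64(288.8), np.float64(311.5), np.float64(325.2), np.float64(347.6), np.float64(349.5), np.float64(359.0), np.float64(363.4)]
236 [np.float64(290.3), np.float64(308.6), np.float64(326.9), np.float64(346.1)] eye [np.float64(284.3), np.float64(286.4), np.float64(288.8), np.float64(311.8), np.float64(323.8), np.float64(347.6), np.float64(349.7), np.float64(357.9), np.float64(362.7)]
```

```bash
python3 -m crank '[[0.38,0,0,-0.3,0,0,0],[0.38,0,0,-1,0,0,0],[0.38,0,0,-2.5,0,0,0],[0.38,0,0,-4.5,0,0,0],[0.38,0,0,-6.5,0,0,0],[0.38,0,0,-8,0,0,0],[0.38,0,0,-8,0,0,0],[0.38,0,0,-8,0,0,0]]';python3 jaws.py
python3 - <<'E'
from h import *
np.set_printoptions(suppress=True,precision=1)
c=cap('wrist','w5')
g=cv2.cvtColor(c['img'],cv2.COLOR_BGR2GRAY);print(g[130:240:6,318]);print(g[195,260:380:4])
h=cv2.cvtColor(c['img'],cv2.COLOR_BGR2HSV);print(h[130:240:6,318,1]);print(h[195,260:380:4,1])
go([606.2,-20.5,245],161)
E
```

```text
time: 12.32
tool_pos: [495.5, -276.5, 247.8]
tool_rot: [-0.518, -3.092, 0.046]
ft_force: [0.1, -0.0, -2.7]
finger_gap: 0.315
gripper_force: 20.3
[ 495.2 -276.4  247.3] 0.313 20.294348686002195 [ 0.3 -0.2 -2.8]
226 [] eye [np.float64(354.6), np.float64(361.3), np.float64(371.5), np.float64(373.8)]
228 [] eye [np.float64(270.5), np.float64(290.5), np.float64(299.3), np.float64(338.3), np.float64(346.8), np.float64(371.0), np.float64(373.6)]
230 [np.float64(274.0), np.float64(274.0), np.float64(282.5), np.float64(290.6), np.float64(299.4), np.float64(338.1), np.float64(346.8)] eye [np.float64(301.2), np.float64(304.8), np.float64(316.5), np.float64(319.0), np.float64(322.2), np.float64(323.8), np.float64(332.6), np.float64(336.4), np.float64(349.0), np.float64(352.8), np.float64(356.2), np.float64(358.4), np.float64(362.0), np.float64(364.7), np.float64(367.9), np.float64(369.5), np.float64(373.6)]
232 [np.float64(290.6), np.float64(301.3), np.float64(305.8), np.float64(308.3), np.float64(328.3), np.float64(331.3), np.float64(336.4), np.float64(346.7), np.float64(351.5), np.float64(371.
[... 153 characters left out ...]
p.float64(289.4), np.float64(319.0), np.float64(324.0), np.float64(348.1), np.float64(356.0), np.float64(372.0)]
236 [np.float64(290.8), np.float64(309.1), np.float64(326.9), np.float64(346.7)] eye [np.float64(289.4), np.float64(312.6), np.float64(323.0), np.float64(348.1)]
[156  81  80  93 164 154 101 101 101 101 100  99  75  76  77  80 147  88
  67]
[142  95  85 103 110 115 105  78  77  77  77  82  99  99 100 100 100  99
  99 100 100  98  79  82 151 154 109  98  75  69]
[ 8  9 12 13 11 11 10 12 14 12 12 10 13 13 13 12 13  9 11]
[ 72 114 119  14   5   4   7   6  13  13  13  12  12  12  12  15  12  15
  12  12  12  13  12  12  10  11  11  13 179 195]
shift [-2.2 27.8 -0.6] turn [-0. -0. -0.]
```

```bash
python3 - <<'E'
from h import *
np.set_printoptions(suppress=True,precision=2)
s=env.read_state();Rt=R.from_rotvec(s['tool_rot'])
o=Rt.apply([28.8,1.6,147]);print('offset',o,Rt.as_matrix())
print('shift cm',Rt.inv().apply(np.array([606.2,-20.5,0])-[o[0],o[1],0]-[s['tool_pos'][0],s['tool_pos'][1],0])/10)
E
```

```text
offset [ -28.44    6.94 -146.92] [[-0.95  0.33 -0.01]
 [ 0.33  0.95 -0.03]
 [ 0.   -0.03 -1.  ]]
shift cm [-5.08 28.06 -0.83]
```

```bash
python3 -m crank '[[0.38,-0.9,4,-0.12,0,0,0],[0.38,-1.8,9,-0.27,0,0,0],[0.38,-2.7,14,-0.4,0,0,0],[0.38,-3.6,19,-0.56,0,0,0],[0.38,-4.4,24,-0.7,0,0,0],[0.38,-5.1,27,-0.8,0,0,0],[0.38,-5.1,28.05,-0.83,0,0,0],[0.38,-5.1,28.05,-0.83,0,0,0],[0.38,-5.1,28.05,-0.83,0,0,0],[0.38,-5.1,28.05,-0.83,0,0,0]]'
python3 look.py w6 230 100 430 250 1.0
python3 - <<'E'
from h import *
s=env.read_state();Rt=R.from_rotvec(s['tool_rot']);c=cap('wrist')
print(proj(c,[[606.2,-20.5,70.5]]),proj(c,s['tool_pos']+Rt.apply([[28.8,1.6,147],[-.7,1.6,147]])))
E
```

```text
time: 13.68
tool_pos: [635.0, -29.4, 248.2]
tool_rot: [-0.521, -3.093, 0.047]
ft_force: [0.5, -0.2, -2.2]
finger_gap: 0.314
gripper_force: 20.3
[635.1 -29.2 248.3] 0.3128288286192151 20.291391480714083 [-0.1  0.3 -1. ]
[0, 0, 146] [[316.7 230.3]]
[5.5, 0, 142] [[316.7 225. ]]
[0, -7.5, 146] [[307.1 230.3]]
[0, 7.5, 146] [[326.3 230.3]]
k 4.0
[[321.40467097 184.88768439]] [[318.54876793 193.49894852]
 [318.49701836 230.67694588]]
```

View pics/w6.png

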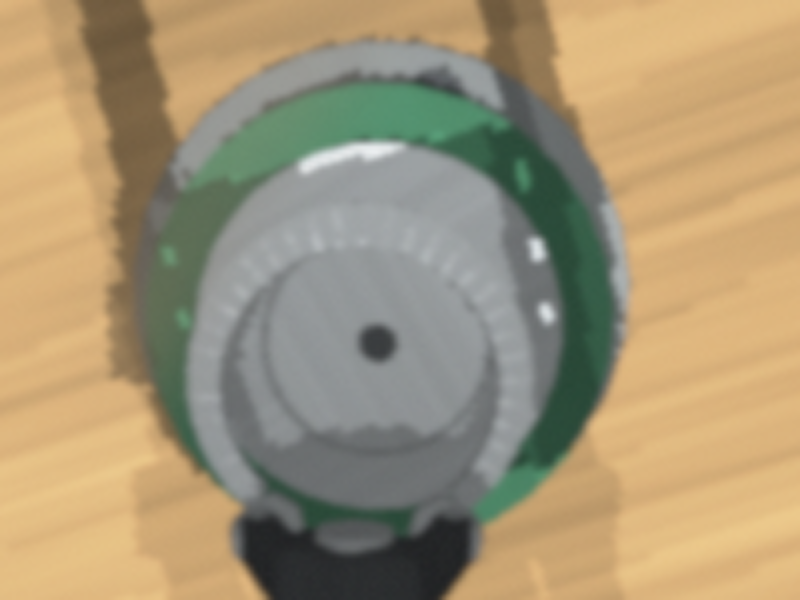

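The last picture shows the spread ring hanging on the pins over the axle. Its hole spans crop x 222–498, centre about (320,194) in the full image, width 52 mm, which is about 0.30 spread. The axle's centre dot is at (324.25,185.75).

```bash
cat > al.py <<'E'
from h import *
np.set_printoptions(suppress=True,precision=2)
c=cap('wrist');s=env.read_state();Rt=R.from_rotvec(s['tool_rot']);p=s['tool_pos']
a=plane(c,[[324.25,185.75]],70.5)[0];r=plane(c,[[320,194]],p[2]-147.7)[0]
print(a,r,a-r,'tool shift mm',Rt.inv().apply((a-r)*[1,1,0]))
for xy,z in (((320-34.5,194),101),((320+34.5,194),101),((320,100+246/4),101)): print(plane(c,[xy],z))
# axle dot centroid
g=cv2.cvtColor(c['img'],cv2.COLOR_BGR2GRAY);m=(g[175:197,313:336]<80).astype(float);ys,xs=np.nonzero(m);print('dot',xs.mean()+313,ys.mean()+175,m.sum())
E
python3 al.py
```

```text
[607.78 -18.3   70.5 ] [607.89 -21.44 100.67] [ -0.11   3.14 -30.17] tool shift mm [ 1.13  2.93 -0.09]
[[599.37 -46.32 101.  ]]
[[616.24   3.36 101.  ]]
[[584.84 -13.52 101.  ]]
dot 323.6363636363636 185.04545454545453 44.0
```

```bash
python3 -m crank '[[0.38,0.1,0.15,0.5,0,0,0],[0.38,0.2,0.29,1.2,0,0,0],[0.38,0.2,0.29,2.0,0,0,0],[0.38,0.2,0.29,2.2,0,0,0],[0.38,0.2,0.29,2.2,0,0,0],[0.38,0.2,0.29,2.2,0,0,0]]'
python3 - <<'E'
from h import *
c=cap('wrist','w7');s=env.read_state();print(s['tool_pos'],s['ft_force'])
g=cv2.cvtColor(c['img'],cv2.COLOR_BGR2GRAY)
m=(g[175:205,310:340]<70);ys,xs=np.nonzero(m);print('dot',xs.mean()+310,ys.mean()+175,m.sum())
for r in (180,188,196,204): print(r,'L',g[r,270:302].tolist(),'R',g[r,338:372].tolist())
for q in (310,320,330): print(q,g[142:182,q].tolist(), g[200:236,q].tolist())
E
```

```text
time: 14.58
tool_pos: [634.6, -25.3, 226.5]
tool_rot: [-0.518, -3.094, 0.046]
ft_force: [0.6, 0.2, -2.5]
finger_gap: 0.316
gripper_force: 20.3
[634.6019373  -25.34842073 226.55379222] [-0.49806392 -0.71320307 -2.98940809]
dot 318.8780487804878 192.02439024390245 41
180 L [110, 127, 140, 146, 148, 147, 148, 148, 150, 153, 156, 157, 157, 158, 157, 158, 158, 155, 148, 135, 126, 127, 135, 143, 147, 150, 150, 150, 151, 152, 153, 151] R [156, 157, 157, 156, 155, 155, 155, 151, 139, 130, 124, 123, 132, 149, 158, 161, 159, 158, 158, 158, 158, 154, 147, 134, 119, 112, 111, 111, 110, 105, 94, 82, 71, 64]
188 L [130, 158, 168, 162, 151, 146, 149, 151, 154, 155, 156, 157, 160, 164, 165, 154, 134, 121, 118, 123, 136, 146, 151, 151, 150, 148, 147, 147, 147, 148, 149, 149] R [152, 151, 151, 153, 153, 155, 155, 155, 154, 149, 141, 133, 133, 133, 129, 129, 142, 153, 155, 155, 156, 157, 156, 152, 142, 127, 117, 113, 113, 109, 96, 78, 67, 64]
196 L [101, 116, 134, 144, 146, 149, 150, 152, 154, 153, 154, 155, 154, 151, 138, 123, 120, 127, 126, 126, 134, 144, 148, 148, 149, 149, 150, 150, 150, 147, 147, 
[... 949 characters left out ...]
, 171, 176, 176, 171, 168, 170, 170, 157, 144, 148, 155, 154, 155, 154, 154, 152, 152, 151, 150, 149, 148, 148, 147, 147, 148, 149, 150, 151] [149, 148, 147, 146, 146, 145, 146, 145, 143, 142, 133, 120, 113, 113, 113, 113, 112, 112, 112, 109, 104, 101, 104, 111, 113, 113, 112, 111, 110, 106, 96, 89, 89, 89, 93, 103]
330 [160, 159, 160, 160, 159, 160, 158, 157, 152, 151, 158, 163, 164, 164, 164, 164, 164, 164, 164, 167, 164, 153, 145, 151, 157, 158, 158, 156, 155, 154, 154, 154, 154, 153, 153, 152, 152, 151, 152, 152] [148, 148, 148, 146, 146, 145, 146, 145, 144, 138, 126, 118, 113, 111, 112, 112, 111, 109, 105, 101, 104, 109, 110, 112, 112, 111, 112, 114, 115, 114, 114, 111, 101, 79, 52, 38]
```

```bash
python3 - <<'E'
from h import *
np.set_printoptions(suppress=True,precision=2)
c=cap('wrist');s=env.read_state();Rt=R.from_rotvec(s['tool_rot']);p=s['tool_pos']
f=lambda uv,z:Rt.inv().apply(plane(c,[uv],z)-p)[0]
zr=p[2]-147.2
print('axle',f((318.9,192.0),70.5),f((319,163.3),70.5),f((319,221),70.5),f((290.3,196),70.5),f((347.8,196),70.5))
print('ring far',f((319.4,161.3),zr),'L',f((284.2,196),zr),f((354.7,196),zr), 'back outer',f((319.4,150.5),zr))
E
```

```text
axle [ 28.24   1.93 156.09] [ 50.41   1.97 156.07] [  4.68   2.05 156.1 ] [ 24.94 -20.61 156.76] [ 25.2   24.61 155.41]
ring far [ 52.84   2.21 147.15] L [ 26.71 -24.61 147.98] [ 27.02  29.04 146.38] back outer [ 60.62   2.19 147.15]
```

```bash
python3 -m crank '[[0.38,0.13,-0.02,0,0,0,0],[0.38,0.13,-0.02,0.3,0,0,0],[0.38,0.13,-0.02,0.5,0,0,0],[0.38,0.13,-0.02,0.6,0,0,0],[0.38,0.13,-0.02,0.6,0,0,0]]';python3 -m crank '[[0.38,0,0,0.15,0,0,0],[0.38,0,0,0.3,0,0,0],[0.38,0,0,0.3,0,0,0]]'
```

```text
time: 15.3
tool_pos: [632.8, -25.2, 219.9]
tool_rot: [-0.518, -3.093, 0.046]
ft_force: [0.4, 0.9, -2.3]
finger_gap: 0.315
gripper_force: 20.3
time: 15.68
tool_pos: [632.8, -25.3, 216.9]
tool_rot: [-0.518, -3.093, 0.046]
ft_force: [0.1, 0.7, -1.8]
finger_gap: 0.317
gripper_force: 20.3
```

```bash
python3 -m crank '[[0.38,0,0,0.2,0,0,0],[0.38,0,0,0.4,0,0,0],[0.38,0,0,0.6,0,0,0],[0.38,0,0,0.6,0,0,0]]';python3 -m crank '[[0.38,0,0,0.1,0,0,0],[0.38,0,0,0.1,0,0,0]]';python3 -m crank '[[0.38,0,0,0.1,0,0,0],[0.38,0,0,0.1,0,0,0]]'
```

```text
time: 16.18
tool_pos: [632.8, -25.5, 210.9]
tool_rot: [-0.518, -3.093, 0.046]
ft_force: [0.0, -0.2, -1.0]
finger_gap: 0.315
gripper_force: 20.3
time: 16.42
tool_pos: [632.9, -25.6, 210.2]
tool_rot: [-0.518, -3.093, 0.046]
ft_force: [-0.2, 0.7, -0.7]
finger_gap: 0.313
gripper_force: 20.4
time: 16.68
tool_pos: [633.2, -25.7, 209.8]
tool_rot: [-0.518, -3.094, 0.047]
ft_force: [-0.3, 0.2, 0.2]
finger_gap: 0.314
gripper_force: 20.6
```

```bash
python3 -m crank '[[0.38,0,0,0.1,0,0,0],[0.38,0,0,0.2,0,0,0],[0.38,0,0,0.2,0,0,0]]';python3 -m crank '[[0.38,0,0,0.1,0,0,0],[0.38,0,0,0.2,0,0,0],[0.38,0,0,0.2,0,0,0]]'; python3 -c "
from h import *
print(env.read_state()['moment'])"
```

```text
time: 17.05
tool_pos: [633.5, -25.9, 208.4]
tool_rot: [-0.518, -3.095, 0.047]
ft_force: [0.0, 0.1, 4.5]
finger_gap: 0.316
gripper_force: 20.9
time: 17.42
tool_pos: [634.0, -26.1, 207.2]
tool_rot: [-0.519, -3.096, 0.047]
ft_force: [-0.3, -1.4, 8.0]
finger_gap: 0.316
gripper_force: 21.1
[-0.18425694  0.13004102  0.03745707]
```

```bash
python3 -m crank '[[0.32,0,0,0.03,0,0,0],[0.26,0,0,0.06,0,0,0],[0.2,0,0,0.09,0,0,0],[0.15,0,0,0.12,0,0,0],[0.1,0,0,0.15,0,0,0],[0.1,0,0,0.15,0,0,0]]';python3 jaws.py
```

```text
time: 18.18
tool_pos: [634.3, -24.7, 205.9]
tool_rot: [-0.519, -3.097, 0.042]
ft_force: [0.2, 1.0, 8.1]
finger_gap: 0.45
gripper_force: 13.9
[634.3 -24.8 206. ] 0.451 13.865594565868378 [-0.9  1.9  8. ]
226 [] eye [np.float64(278.1), np.float64(297.5), np.float64(305.0), np.float64(335.0), np.float64(341.0), np.float64(355.9), np.float64(371.4)]
228 [np.float64(302.9), np.float64(304.2)] eye [np.float64(280.1), np.float64(294.5), np.float64(306.8), np.float64(332.2), np.float64(343.8), np.float64(353.7), np.float64(370.1)]
230 [np.float64(296.1), np.float64(305.8), np.float64(332.7), np.float64(342.3)] eye [np.float64(283.1), np.float64(294.2), np.float64(307.6), np.float64(315.0), np.float64(317.0), np.float64(317.0), np.float64(320.0), np.float64(320.0), np.float64(321.3), np.float64(331.1), np.float64(344.2), np.float64(351.7), np.float64(366.6)]
232 [np.float64(296.2), np.float64(307.2), np.float64(331.5), np.float64(342.2)] eye [np.float64(286.5), np.float64(294.6), np.float64(327.7), np.float64(329.2), np.float64(343.7), np.float64(349.0), np.float64(355.1)]
234 [np.float64(296.3), np.float64(308.4), np.float64(329.0), np.float64(342.2)] eye [np.float64(271.5), np.float64(289.4), np.float64(294.7), np.float64(323.0), np.float64(323.0), np.float64(343.7), np.float64(346.1), np.float64(354.7)]
236 [np.float64(296.4), np.float64(309.2), np.float64(327.9), np.float64(342.2)] eye [np.float64(273.9), np.float64(292.6), np.float64(294.8), np.float64(312.8), np.float64(324.3), np.float64(343.9), np.float64(344.4), np.float64(353.1)]
```

```bash
python3 -m crank '[[0.02,0,0,0.06,0,0,0],[-0.06,0,0,0.12,0,0,0],[-0.12,0,0,0.17,0,0,0],[-0.18,0,0,0.22,0,0,0],[-0.18,0,0,0.22,0,0,0]]';python3 jaws.py; python3 -m crank '[[-0.22,0,0,0.02,0,0,0],[-0.26,0,0,0.04,0,0,0],[-0.3,0,0,0.05,0,0,0],[-0.3,0,0,0.05,0,0,0]]';python3 jaws.py
```

```text
time: 18.85
tool_pos: [634.1, -25.9, 203.7]
tool_rot: [-0.518, -3.097, 0.046]
ft_force: [0.1, -0.3, 6.5]
finger_gap: 0.59
gripper_force: 6.0
[634.1 -25.9 203.6] 0.594 6.009593560011126 [-1.4 -0.3  7.3]
226 [] eye [np.float64(279.3), np.float64(302.8), np.float64(304.0), np.float64(358.8)]
228 [] eye [np.float64(281.5), np.float64(299.7), np.float64(310.7), np.float64(327.6), np.float64(339.2), np.float64(356.6), np.float64(373.0)]
230 [np.float64(300.7), np.float64(310.0), np.float64(329.3), np.float64(338.6)] eye [np.float64(284.9), np.float64(298.9), np.float64(312.4), np.float64(327.2), np.float64(340.2), np.float64(354.6), np.float64(370.0)]
232 [np.float64(300.8), np.float64(310.1), np.float64(328.7), np.float64(338.5)] eye [np.float64(271.2), np.float64(287.5), np.float64(299.4), np.float64(324.0), np.float64(326.0), np.float64(340.0), np.float64(352.3), np.float64(358.6), np.float64(363.8), np.float64(366.4)]
234 [np.float64(300.9), np.float64(308.9), np.float64(329.2), np.float64(338.5)] eye [np.float64(272.7), np.float64(290.0), np.float64(299.5), np.float64(339.9), np.float
[... 898 characters left out ...]
64(333.3), np.float64(334.7), np.float64(337.9)] eye [np.float64(285.3), np.float64(302.1), np.float64(315.6), np.float64(326.8), np.float64(339.8), np.float64(354.6), np.float64(370.5)]
234 [np.float64(303.7), np.float64(312.4), np.float64(328.6), np.float64(338.0)] eye [np.float64(270.8), np.float64(287.7), np.float64(302.2), np.float64(319.0), np.float64(320.0), np.float64(323.0), np.float64(325.5), np.float64(339.4), np.float64(351.9), np.float64(358.7), np.float64(363.7), np.float64(366.6)]
236 [np.float64(303.7), np.float64(310.1), np.float64(330.1), np.float64(338.0)] eye [np.float64(272.5), np.float64(290.5), np.float64(302.3), np.float64(339.3), np.float64(349.0), np.float64(356.9)]
```

```bash
python3 -m crank '[[-0.3,0,0,-0.2,0,0,0],[-0.3,0,0,-0.4,0,0,0],[-0.3,0,0,-0.4,0,0,0]]';python3 -m crank '[[-0.3,0,0,-0.2,0,0,0],[-0.3,0,0,-0.5,0,0,0],[-0.3,0,0,-0.5,0,0,0]]'
```

```text
time: 19.82
tool_pos: [632.0, -25.6, 203.7]
tool_rot: [-0.517, -3.091, 0.047]
ft_force: [-0.5, 0.2, -3.0]
finger_gap: 0.651
gripper_force: 5.6
time: 20.2
tool_pos: [633.0, -25.5, 210.4]
tool_rot: [-0.518, -3.094, 0.046]
ft_force: [0.5, -0.0, -2.2]
finger_gap: 0.646
gripper_force: 5.6
```

```bash
python3 -m crank '[[-0.3,0.5,0,-1.5,0,0,0],[-0.3,1,0,-3,0,0,0],[-0.3,1,0,-4.5,0,0,0],[-0.3,1,0,-4.5,0,0,0],[-0.3,1,0,-4.5,0,0,0]]'
python3 - <<'E'
from h import *
np.set_printoptions(suppress=True,precision=1,linewidth=300)
c=cap('wrist','w8');s=env.read_state();p=s['tool_pos'];Rt=R.from_rotvec(s['tool_rot']);print(p,s['ft_force'])
t=np.array([-.9455,.3256,0]);y=np.array([.3256,.9455,0]);A=np.array([607.2,-18.8,0])
# expected pixel positions
def P(x,yy,z): return proj(c,[A+t*x+y*yy+[0,0,z]])[0]
for n,q in dict(ax=(0,0,70.5),eyeL=(-29.5,-9.3,60.5),eyeR=(-29.5,9.3,60.5),backin=(25,0,60.5),backout=(33,0,60.5),wash=(40,0,56),L=(0,-33,60.5),R=(0,33,60.5)).items(): print(n,P(*q))
g=cv2.cvtColor(c['img'],cv2.COLOR_BGR2GRAY)
cx,cy=P(0,0,70.5);ex,ey=P(-29.5,0,60.5)
m=g[int(cy)-12:int(cy)+12,int(cx)-12:int(cx)+12]<80;ys,xs=np.nonzero(m);print('dot',xs.mean()+int(cx)-12,ys.mean()+int(cy)-12,m.sum())
print('back col',g[int(cy)-60:int(cy)-15,int(cx)].tolist(),int(cy)-60)
print('row',int(cx)-60,g[int(cy)+3,int(cx)-60:int(cx)+61].tolist())
print('eyes',int(ex)-30,int(ey)-14)
for r in range(int(ey)-14,int(ey)+14,1): print(' '.join('%3d'%v for v in g[r,int(ex)-30:int(ex)+31]))
E
```

```text
time: 20.82
tool_pos: [623.8, -21.0, 255.0]
tool_rot: [-0.518, -3.093, 0.046]
ft_force: [-0.1, -0.0, -2.2]
finger_gap: 0.65
gripper_force: 5.6
[623.5 -21.  254.3] [-0.4 -0.6 -1. ]
ax [319.  199.3]
eyeL [309.2 228.4]
eyeR [329.3 228.6]
backin [319.3 168.9]
backout [319.3 159.6]
wash [319.5 150.9]
L [282.6 196.8]
R [356.1 197.2]
dot 319.075 199.2 40
back col [80, 83, 85, 85, 84, 84, 83, 83, 84, 82, 85, 105, 131, 149, 152, 148, 141, 131, 134, 142, 149, 153, 155, 156, 155, 156, 155, 151, 141, 122, 108, 112, 122, 132, 143, 150, 149, 149, 148, 146, 147, 145, 144, 144, 143] 139
row 259 [171, 175, 177, 176, 168, 147, 117, 91, 81, 78, 77, 76, 77, 81, 83, 86, 93, 110, 130, 141, 143, 144, 144, 142, 142, 142, 141, 141, 141, 141, 141, 137, 129, 124, 131, 141, 144, 143, 146, 145, 147, 145, 144, 143, 144, 144, 143, 144, 144, 146, 145, 146, 145, 143, 142, 136, 119, 97, 79, 68, 64, 63, 74, 95, 120, 136, 142, 145, 144, 142, 141, 141, 141, 141, 142, 144, 146, 146, 145, 145, 145, 145, 146, 147, 147, 145, 137, 130, 132, 138, 141, 144, 144, 147, 147, 148, 147, 149, 149, 148, 148, 147, 141, 122, 94, 71, 62
[... 6207 characters left out ...]
 112 111 109 108  98  80  56  39  36  35  35  38  42  58  76  88  94  95  96  96  97  97  97  97  97  98  97  98  98  96  95  89  81  65  46  38  36  34  35  35  36  51  77  97 107 110 110 110 110 111 115 124 137
172 171 160 146 135 125 118 113 112 111 109 105  91  70  48  36  37  36  35  37  39  50  64  79  86  92  97 100 101 103 103 104 104 104 104 102  99  94  88  82  70  54  43  38  35  36  35  37  37  46  68  92 107 111 113 112 114 121 130 141 150
174 179 177 167 157 146 135 124 118 112 109 101  81  59  41  37  37  37  38  37  37  41  49  58  67  77  86  91  96  99 101 102 101  98  96  92  84  78  69  59  52  43  38  38  37  37  37  36  36  41  61  87 106 113 119 122 131 138 147 154 158
```

```bash
python3 -m crank '[[-0.3,-2,0,0,0,0,0],[-0.3,-4.5,0,0,0,0,0],[-0.3,-4.5,0,0,0,0,0],[-0.3,-4.5,0,0,0,0,0]]'
cat > chk.py <<'E'
from h import *
np.set_printoptions(suppress=True,precision=1,linewidth=300)
c=cap('wrist','w9');s=env.read_state();p=s['tool_pos'];print(p,s['ft_force'])
t=np.array([-.9455,.3256,0]);y=np.array([.3256,.9455,0]);A=np.array([607.2,-18.8,0])
def P(x,yy,z): return proj(c,[A+t*x+y*yy+[0,0,z]])[0]
for n,q in dict(ax=(0,0,70.5),eyeL=(-29.5,-9.3,60.5),eyeR=(-29.5,9.3,60.5),axback=(25,0,68.5),backin=(25,0,60.5),backout=(33,0,60.5),wash=(40,0,56),L=(0,-33,60.5),R=(0,33,60.5)).items(): print(n,P(*q))
g=cv2.cvtColor(c['img'],cv2.COLOR_BGR2GRAY)
cx,cy=P(0,0,70.5).astype(int);ex,ey=P(-29.5,0,60.5).astype(int)
m=g[cy-10:cy+10,cx-10:cx+10]<80;ys,xs=np.nonzero(m);print('dot',xs.mean()+cx-10,ys.mean()+cy-10,m.sum())
print('back col',cy-60,g[cy-60:cy-15,cx].tolist())
print('row',cx-60,g[cy+3,cx-60:cx+61].tolist())
print('     ',' '.join('%3d'%v for v in range(ex-28,ex+29)))
for r in range(ey-14,ey+20,1): print(r,' '.join('%3d'%v for v in g[r,ex-28:ex+29]))
E
python3 chk.py
```

```text
time: 21.38
tool_pos: [665.5, -35.4, 253.8]
tool_rot: [-0.518, -3.091, 0.046]
ft_force: [-0.1, -0.5, -1.8]
finger_gap: 0.648
gripper_force: 5.6
[665.4 -35.3 254.1] [ 0.7  0.1 -1.9]
ax [319.2 147.9]
eyeL [308.9 181.5]
eyeR [330.  181.6]
axback [319.3 116.2]
backin [319.5 116.4]
backout [319.6 106.2]
wash [319.7  97.6]
L [281.1 147.1]
R [358.1 147.2]
dot 319.20454545454544 147.6818181818182 44
back col 87 [126, 127, 128, 127, 128, 128, 129, 128, 129, 142, 174, 207, 222, 224, 222, 219, 210, 209, 216, 222, 225, 227, 227, 228, 227, 221, 203, 193, 185, 166, 155, 175, 212, 228, 231, 230, 230, 229, 228, 228, 228, 228, 228, 228, 229]
row 259 [122, 100, 89, 86, 89, 89, 91, 92, 93, 95, 103, 115, 120, 115, 112, 126, 143, 151, 156, 157, 155, 153, 154, 154, 154, 154, 153, 152, 151, 149, 143, 134, 133, 143, 151, 154, 154, 154, 155, 155, 154, 153, 152, 152, 151, 152, 153, 153, 153, 153, 154, 153, 152, 151, 148, 140, 120, 92, 73, 65, 63, 64, 66, 77, 102, 129, 147, 152, 153, 152, 151, 148, 149, 149, 150, 152, 153, 155, 154, 152, 153, 153, 153, 155, 156, 155, 155, 149, 135, 126, 131, 142, 148, 148, 145
[... 7541 characters left out ...]
  92
198 114 108 103  99  95  90  86  81  79  78  77  77  76  77  76  75  77  76  77  77  76  77  77  79  77  76  78  77  76  76  77  76  75  76  76  75  76  77  76  76  75  77  76  75  76  75  76  76  76  77  78  80  85  90  94  98 102
199 119 116 113 109 104 100  96  90  85  81  79  78  78  77  77  76  76  76  76  77  76  78  76  76  77  77  78  77  76  76  76  76  75  76  77  76  76  76  75  77  76  76  76  76  77  75  76  76  79  81  84  89  93  99 104 107 110
200 122 119 117 116 114 111 108 103  97  91  86  85  83  80  78  77  76  76  77  76  77  76  77  77  76  78  76  75  76  76  76  76  76  76  76  75  76  76  76  75  75  76  75  76  75  75  76  78  81  87  92  97 102 108 111 115 116
```

The ring reads closed in the groove. Its eyes are 18.0 mm apart (about 0.05 spread), and their centres sit where they should for a ring at groove height. Next I work out the return to the rest.

```bash
python3 - <<'E'
from h import *
np.set_printoptions(suppress=True,precision=3)
s=env.read_state();R0=R.from_rotvec(s['tool_rot']);p=s['tool_pos']
phi=np.degrees(np.arctan2(*R0.as_matrix()[[1,0],0]));print('phi',phi,'tilt',R0.as_matrix()[:,2])
t=plane(cap('top'),[[248,178]],0);print('bottle',t)
Rn=R.from_euler('z',187-phi,degrees=True)*R0
pick=np.array([453.2,299.6])
o=Rn.apply([0,4,147]);tgt=np.r_[pick-o[:2],240]
print('tgt',tgt,'shift',R0.inv().apply(tgt-p)/10,'turn',(R0.inv()*Rn).as_rotvec())
E
```

```text
phi 160.99292508470015 tilt [-0.012 -0.028 -1.   ]
bottle [[722.185 174.426   0.   ]]
tgt [453.466 300.089 240.   ] shift [30.958 24.846  0.722] turn [ 0.001 -0.014 -0.454]
```

```bash
python3 -m crank '[[-0.3,4,3,0,0,0,0],[-0.3,8,6,0,0,0,-0.1],[-0.3,12.5,9.5,0.2,0,0,-0.2],[-0.3,17,13,0.3,0,0,-0.3],[-0.3,21.5,17,0.4,0,-0.014,-0.454],[-0.3,26,21,0.5,0,-0.014,-0.454],[-0.3,29.5,24,0.6,0,-0.014,-0.454],[-0.3,31,24.85,0.7,0,-0.014,-0.454],[-0.3,31,24.85,0.7,0,-0.014,-0.454],[-0.3,31,24.85,0.7,0,-0.014,-0.454],[-0.3,31,24.85,0.7,0,-0.014,-0.454]]'
python3 - <<'E'
from h import *
np.set_printoptions(suppress=True,precision=2,linewidth=200)
c=cap('wrist','w10');s=env.read_state();p=s['tool_pos'];Rt=R.from_rotvec(s['tool_rot']);print(p,s['tool_rot'],Rt.as_matrix()[:,2])
h=cv2.cvtColor(c['img'],cv2.COLOR_BGR2HSV)
m=cv2.inRange(h,(18,100,50),(35,255,255));m[:, :200]=0;m[:,440:]=0
print('yellow rows by col', [(x,np.nonzero(m[:300,x])[0][[0,-1]].tolist()) for x in range(240,400,12) if m[:300,x].any()])
print('yellow cols by row', [(y,np.nonzero(m[y])[0][[0,-1]].tolist()) for y in range(150,300,10) if m[y].any()])
e=lambda q:proj(c,np.atleast_2d(q)).round(1).tolist()
d=np.radians(99.08);yv=np.array([np.cos(d),np.sin(d),0]);xv=np.array([yv[1],-yv[0],0])
for C in ([450.9,296.8,66],[452.5,298.5,66]):
    C=np.array(C);print('corners',e([C+sx*35*xv+sy*61*yv for sx,sy in ((-1,-1),(-1,1),(1,-1),(1,1))]),'slot',e([C,C-9*xv,C+9*xv]))
print('pins',e(p+Rt.apply([[0,4,147]])))
g=cv2.cvtColor(c['img'],cv2.COLOR_BGR2GRAY)
for r in range(196,246,2): print(r,' '.join('%3d'%v for v in g[r,284:362:2]))
E
```

```text
time: 22.85
tool_pos: [455.0, 298.8, 240.6]
tool_rot: [-0.189, 3.133, -0.048]
ft_force: [0.2, 0.9, -1.5]
finger_gap: 0.649
gripper_force: 5.6
[454.99 298.92 240.55] [-0.19  3.13 -0.05] [ 0.   -0.03 -1.  ]
yellow rows by col [(240, [3, 240]), (252, [6, 281]), (264, [22, 257]), (276, [11, 257]), (288, [8, 257]), (300, [2, 295]), (312, [5, 296]), (324, [8, 299]), (336, [0, 237]), (348, [23, 264]), (360, [1, 255]), (372, [40, 259]), (384, [40, 291]), (396, [41, 291])]
yellow cols by row [(150, [220, 370]), (160, [391, 424]), (170, [200, 416]), (180, [206, 400]), (190, [200, 437]), (200, [200, 397]), (210, [242, 405]), (220, [250, 439]), (230, [222, 439]), (240, [228, 439]), (250, [254, 410]), (260, [227, 439]), (270, [238, 238]), (280, [253, 402]), (290, [200, 424])]
corners [[245.8, 176.6], [393.7, 171.5], [253.6, 255.3], [391.4, 251.8]] slot [[320.6, 215.2], [320.2, 204.9], [321.0, 225.3]]
corners [[247.7, 178.7], [395.4, 173.7], [255.4, 257.2], [393.0, 253.7]] slot [[322.3, 217.3], [322.0, 207.0], [322.7, 227.3]]
pins [[321.4, 229.5]]
196 146 145 145 145 144 144 144 144 144 145 145 14
[... 3249 characters left out ...]
  93  97 105 113 113 113 115 113 135 162 197 203 203 202 201
238 116 113 115 114 115 115 114 114 111  85  68  73  66  60  87 119 124 115 109 110 111 100  70  61  74  71  77 104 118 127 162 155 182 200 202 202 202 202 201
240 124 114 115 115 115 113 114 114 104  67  39  36  37  54  77 105 109  98  90  90  92  83  57  38  38  38  49 114 177 188 198 200 201 202 202 202 201 202 201
242 156 119 114 114 113 114 114 113 107  71  36  34  43  75  83  85  84  84  85  85  85  85  76  44  33  35  48 112 185 201 202 200 201 200 201 201 202 201 200
244 192 166 124 115 114 114 113 113 100  57  34  34  42  77  93  95  95  96  97  97  98  92  78  44  36  35  42  96 178 201 201 200 200 200 201 200 200 200 199
```

```bash
python3 - <<'E'
from h import *
np.set_printoptions(suppress=True,precision=2,linewidth=200)
c=cap('wrist');s=env.read_state();p=s['tool_pos'];Rt=R.from_rotvec(s['tool_rot'])
f=lambda uv,z:plane(c,[uv],z)[0]
sl=np.array([f((323,206.7),66),f((323,225.7),66),f((298.5,216),66),f((347.5,216),66)]);print('slot pts',sl,'ctr',sl.mean(0))
for v in ([5.5,0,138],[5.5,0,134],[14,0,90],[14,0,82],[14,0,74]): print(v,proj(c,p+Rt.apply(v)))
pin=p+Rt.apply([-6,2.6,146.5]);print('pin est',pin,'slot-pin in tool',Rt.inv().apply((sl.mean(0)-pin)*[1,1,0]))
g=cv2.cvtColor(c['img'],cv2.COLOR_BGR2GRAY)
for r in range(232,272,2): print(r,' '.join('%3d'%v for v in g[r,290:352:2]))
E
```

```text
slot pts [[443.18 298.01  66.  ]
 [459.81 300.11  66.  ]
 [453.93 278.22  66.  ]
 [448.58 319.75  66.  ]] ctr [451.37 299.02  66.  ]
[5.5, 0, 138] [[316.25 225.94]]
[5.5, 0, 134] [[316.25 227.45]]
[14, 0, 90] [[316.14 234.43]]
[14, 0, 82] [[316.12 238.49]]
[14, 0, 74] [[316.1  242.84]]
pin est [461.17 297.94  94.03] slot-pin in tool [ 9.6   2.25 -0.07]
232 114 113 113 114 115 114 115 115 115 115 114 113 112 114 115 114 115 115 113 114 113 115 114 115 115 115 113 114 114 114 115
234 114 113 114 113 115 114 115 116 115 114 113 113 114 113 113 114 114 115 114 114 113 113 114 113 113 113 113 113 113 115 123
236 114 115 114 114 115 116 114 111 109 108 109 112 112 112 112 113 114 115 113 112 108 108 109 112 114 112 112 112 115 135 163
238 114 115 114 113 115 113 102  89  88  85  85 105 132 138 119 114 113 115 111  93  84  89  88  97 113 118 125 145 150 183 200
240 116 116 114 114 114 108  72  51  58  52  50  82 141 151 127 119 106 106  93  58  47  57  56  58 121 179 188 198 200 200 202
242 115 115 114 114 113 106  68  37  34  41  68  81  87  88  87  86  85  84  82  68  41  34  34  49 121 1
[... 1114 characters left out ...]
  45  46  45  46  44  45  44  42  84 143 150 150 152 153 158
262 145 145 144 142 113  53  43  41  43  43  43  43  44  43  44  43  45  45  44  45  44  43  43  42  82 138 147 148 155 157 164
264 152 155 154 149 121  55  37  37  36  35  35  38  36  40  44  45  42  39  39  37  37  38  36  38  89 152 167 169 170 170 174
266 160 161 159 146  94  43  35  35  35  35  34  35  38  39  43  44  38  38  37  37  35  35  35  34  65 129 170 181 182 182 183
268 157 152 123  79  41  33  34  34  33  33  36  37  36  38  43  42  38  38  37  38  37  36  36  35  35  51 105 156 173 177 178
270 142  99  57  36  35  35  35  34  36  36  36  35  36  36  43  43  38  36  38  38  39  36  35  35  35  35  40  82 141 169 174
```

```bash
cat > jrow.py <<'E'
from h import *
c=cap('wrist');g=cv2.cvtColor(c['img'],cv2.COLOR_BGR2GRAY).astype(float);s=env.read_state()
print('t',s['time'],'tool',s['tool_pos'].round(1),'Lcol308 Rcol334 first dark<60 after 228:',[int(np.where(g[228:,k]<60)[0][0]+228) for k in (306,308,333,335)],'disc rows',[int(r) for r in range(228,262) if 70<g[r,320]<112], s['moment'].round(3))
E
python3 jrow.py; python3 -m crank '[[-0.3,0,0,0,0,0,0],[-0.3,0,0,0,0,0,0]]' >/dev/null; python3 jrow.py; python3 -m crank '[[-0.15,0,0,0,0,0,0],[-0.15,0,0,0,0,0,0],[-0.15,0,0,0,0,0,0]]'; python3 jrow.py
```

```text
t 23.0 tool [454.8 299.2 240.5] Lcol308 Rcol334 first dark<60 after 228: [239, 239, 239, 239] disc rows [228, 238, 239, 240, 241, 242, 243, 244, 245, 246, 247] [ 0.006 -0.002 -0.085]
t 23.3 tool [454.2 299.9 240.4] Lcol308 Rcol334 first dark<60 after 228: [240, 239, 239, 239] disc rows [228, 239, 240, 241, 242, 243, 244, 245, 246, 247] [ 0.025 -0.046 -0.007]
time: 23.68
tool_pos: [454.1, 300.0, 240.5]
tool_rot: [-0.192, 3.133, -0.047]
ft_force: [0.9, -0.3, -0.6]
finger_gap: 0.576
gripper_force: 6.1
t 23.725 tool [454.1 300.  240.4] Lcol308 Rcol334 first dark<60 after 228: [239, 239, 239, 239] disc rows [228, 238, 239, 240, 241, 242, 243, 244, 245, 246, 247] [ 0.035 -0.04   0.009]
```

```bash
python3 -m crank '[[-0.2,0.15,0.06,0.5,0,0.02,0],[-0.2,0.35,0.12,1.0,0,0.05,0],[-0.2,0.35,0.12,1.5,0,0.05,0],[-0.2,0.35,0.12,1.5,0,0.05,0],[-0.2,0.35,0.12,1.5,0,0.05,0]]'; python3 jrow.py
python3 - <<'E'
from h import *
np.set_printoptions(suppress=True,precision=2,linewidth=200)
c=cap('wrist');s=env.read_state();p=s['tool_pos'];Rt=R.from_rotvec(s['tool_rot']);print(p,Rt.as_matrix()[:,2])
g=cv2.cvtColor(c['img'],cv2.COLOR_BGR2GRAY)
for r in range(200,250,2): print(r,' '.join('%3d'%v for v in g[r,284:362:2]))
sl=np.array([451.4,299.0,66]);print('slot px',proj(c,[sl]),'slot tool',Rt.inv().apply(sl-p))
E
```

```text
time: 24.35
tool_pos: [450.6, 300.3, 225.4]
tool_rot: [0.188, -3.088, 0.051]
ft_force: [0.0, -0.1, -1.5]
finger_gap: 0.599
gripper_force: 5.9
t 24.4 tool [450.7 300.3 225.6] Lcol308 Rcol334 first dark<60 after 228: [228, 228, 228, 228] disc rows [240, 241, 242, 243, 244, 245, 246, 247] [-0.024 -0.035 -0.019]
[450.67 300.35 225.67] [-0.05 -0.04 -1.  ]
200 147 146 147 148 148 149 149 150 150 149 148 149 147 147 149 149 150 150 145 123 115 114 116 115 116 116 117 116 115 115 115 116 130 148 150 150 150 148 148
202 147 148 147 147 147 149 150 150 150 150 148 147 148 147 147 148 149 149 145 129 120 115 115 115 116 116 115 115 114 115 114 116 134 148 149 150 149 147 147
204 147 149 148 147 148 149 149 150 150 148 148 147 147 146 147 147 147 148 149 145 122 116 115 115 114 114 114 114 113 115 114 114 121 138 148 148 147 146 146
206 148 147 148 147 149 149 150 150 149 148 147 148 146 146 145 146 147 149 149 144 121 116 115 115 115 115 115 115 114 113 114 115 115 135 148 148 147 146 146
208 148 147 147 146 147 149 148 149 148 148 146 147 147 145 145 146 147 147 148 147 137 119 115 116 116 115
[... 2611 characters left out ...]
3
242 113 114 113 113 110  82  49  68  81  43  35  36  40  72  83  84  84  84  84  83  84  84  76  46  34  36  35  60  90  56  47  71 108 112 113 114 113 114 115
244 112 113 113 112 110  85  61  85  84  42  35  34  41  74  91  94  94  96  96  95  96  93  81  46  35  35  34  60 100  82  76  87 110 114 114 113 114 114 114
246 113 113 113 112 111  99  92 101  84  42  37  37  36  50  67  86  95 101  99  97  86  71  53  37  36  36  36  59 104 106 105 108 115 115 115 115 116 115 116
248 113 115 113 114 114 112 112 107  71  42  41  43  42  40  43  47  53  61  58  53  46  42  42  40  40  38  36  55 102 114 115 115 115 116 117 116 116 116 116
slot px [[320.2  235.13]] slot tool [ -8.41   3.35 159.42]
```

```bash
python3 -m crank '[[-0.2,0.1,0,0,0,0,0],[-0.2,0.04,0.04,1,0,0,0],[-0.2,-0.03,0.09,2.2,0,0,0],[-0.2,-0.06,0.12,2.8,0,0,0],[-0.2,-0.06,0.12,2.8,0,0,0]]'; python3 jrow.py
```

```text
time: 25.08
tool_pos: [449.0, 300.2, 196.1]
tool_rot: [0.188, -3.085, 0.053]
ft_force: [0.5, -0.2, -1.4]
finger_gap: 0.604
gripper_force: 5.9
t 25.125 tool [449.5 300.4 196.8] Lcol308 Rcol334 first dark<60 after 228: [240, 239, 240, 240] disc rows [236, 237, 240, 241, 242, 243, 244, 245, 246, 247] [ 0.05  -0.012 -0.028]
```

```bash
python3 -m crank '[[-0.2,-0.08,0.06,1.5,0,0,0],[-0.2,-0.16,0.12,3,0,0,0],[-0.2,-0.18,0.13,3.4,0,0,0],[-0.2,-0.18,0.13,3.4,0,0,0]]'; python3 -m crank '[[-0.2,0,0,0.2,0,0,0],[-0.2,0,0,0.4,0,0,0],[-0.2,0,0,0.4,0,0,0]]'
```

```text
time: 25.62
tool_pos: [449.3, 300.6, 162.4]
tool_rot: [0.188, -3.086, 0.052]
ft_force: [-1.0, -0.7, -1.0]
finger_gap: 0.595
gripper_force: 5.9
time: 26.0
tool_pos: [449.8, 300.8, 159.6]
tool_rot: [0.188, -3.088, 0.051]
ft_force: [-0.2, 0.0, -1.2]
finger_gap: 0.603
gripper_force: 5.9
```

```bash
python3 -m crank '[[-0.2,0,0,0.1,0,0,0],[-0.2,0,0,0.2,0,0,0],[-0.2,0,0,0.2,0,0,0]]'; python3 -m crank '[[-0.2,0,0,0.1,0,0,0],[-0.2,0,0,0.1,0,0,0]]'; python3 -m crank '[[-0.2,0,0,0.1,0,0,0],[-0.2,0,0,0.1,0,0,0]]'
```

```text
time: 26.38
tool_pos: [450.8, 301.2, 159.0]
tool_rot: [0.188, -3.091, 0.049]
ft_force: [0.2, -1.0, 5.5]
finger_gap: 0.602
gripper_force: 7.0
time: 26.62
tool_pos: [451.3, 301.6, 158.7]
tool_rot: [0.188, -3.092, 0.048]
ft_force: [-1.1, -0.5, 7.4]
finger_gap: 0.599
gripper_force: 7.3
time: 26.88
tool_pos: [451.8, 302.0, 158.4]
tool_rot: [0.188, -3.094, 0.046]
ft_force: [1.1, 0.7, 7.8]
finger_gap: 0.603
gripper_force: 7.5
```

```bash
python3 -m crank '[[-0.2,0,0,-0.2,0,0,0],[-0.3,0,0,-0.2,0,0,0],[-0.4,0,0,-0.2,0,0,0],[-0.5,0,0,-0.2,0,0,0],[-0.6,0,0,-0.2,0,0,0],[-0.8,0,0,-0.2,0,0,0],[-1,0,0,-0.2,0,0,0],[-1,0,0,-0.2,0,0,0],[-1,0,0,-0.2,0,0,0],[-1,0,0,-0.2,0,0,0]]'
python3 - <<'E'
from h import *
np.set_printoptions(suppress=True,precision=2)
c=cap('wrist');h=cv2.cvtColor(c['img'],cv2.COLOR_BGR2HSV)
m=cv2.inRange(h,(0,150,40),(9,255,255));m[:,:200]=0;m[:,430:]=0
n,l,st,ce=cv2.connectedComponentsWithStats(m)
print([(st[i].tolist(),ce[i].round(1)) for i in range(1,n) if st[i,4]>100])
s=env.read_state();Rt=R.from_rotvec(s['tool_rot']);print('up 90mm in tool cm',Rt.inv().apply([0,0,9]))
E
```

```text
time: 28.12
tool_pos: [449.5, 300.6, 157.4]
tool_rot: [0.188, -3.088, 0.051]
ft_force: [-0.6, -0.6, 0.3]
finger_gap: 0.999
gripper_force: 0.0
[([204, 277, 73, 114, 4173], array([239.1, 334.8])), ([350, 280, 59, 116, 3763], array([379.7, 337.7]))]
up 90mm in tool cm [ 0.45 -0.27 -8.98]
```

```bash
python3 -m crank '[[-1,0.05,-0.03,-1,0,0,0],[-1,0.15,-0.09,-3,0,0,0],[-1,0.3,-0.18,-6,0,0,0],[-1,0.45,-0.27,-9,0,0,0],[-1,0.7,-0.45,-15,0,0,0],[-1,0.7,-0.45,-15,0,0,0],[-1,0.7,-0.45,-15,0,0,0]]'
cat > fin.py <<'E'
from h import *
from m1 import blobs
E
python3 - <<'E'
from h import *
np.set_printoptions(suppress=True,precision=1,linewidth=250)
s=cap('side','side1');t=cap('top','top1');w=cap('wrist','w12')
a=cv2.imread('pics/side0.png');b=cv2.imread('pics/top0.png')
for n,p,q in (('side',a,s['img']),('top',b,t['img'])):
    d=(cv2.absdiff(p,q).max(2)>40).astype(np.uint8);k,l,st,ce=cv2.connectedComponentsWithStats(d)
    print(n,[(st[i].tolist(),ce[i].round().tolist()) for i in range(1,k) if st[i,4]>25])
def red(c,box):
    x0,y0,x1,y1=box;h=cv2.cvtColor(c['img'],cv2.COLOR_BGR2HSV);m=np.zeros(h.shape[:2],np.uint8);m[y0:y1,x0:x1]=cv2.inRange(h,(0,150,60),(9,255,255))[y0:y1,x0:x1]
    k,l,st,ce=cv2.connectedComponentsWithStats(m);return [(st[i].tolist(),ce[i].round(1).tolist()) for i in range(1,k) if st[i,4]>15]
print('side red',red(s,(150,130,230,260)),'top red',red(t,(140,250,230,320)),'wrist red',red(w,(0,0,640,480)))
E
```

```text
time: 29.05
tool_pos: [450.1, 300.7, 308.3]
tool_rot: [0.188, -3.089, 0.05]
ft_force: [0.0, 0.3, -0.7]
finger_gap: 0.998
gripper_force: 0.0
side [([124, 0, 52, 97, 2510], [149.0, 38.0]), ([161, 83, 31, 35, 500], [179.0, 99.0]), ([184, 162, 9, 19, 41], [189.0, 168.0]), ([157, 178, 51, 46, 749], [183.0, 205.0]), ([178, 178, 8, 12, 40], [182.0, 183.0]), ([0, 191, 58, 188, 4419], [22.0, 283.0]), ([57, 215, 134, 183, 6744], [111.0, 313.0]), ([366, 393, 39, 31, 260], [382.0, 409.0]), ([0, 394, 34, 36, 279], [17.0, 414.0])]
top [([38, 207, 177, 273, 20357], [126.0, 329.0]), ([185, 304, 17, 10, 70], [193.0, 308.0]), ([184, 304, 94, 176, 4423], [235.0, 400.0]), ([166, 307, 20, 40, 190], [176.0, 322.0]), ([34, 384, 65, 43, 1297], [68.0, 403.0]), ([0, 411, 57, 31, 1131], [26.0, 427.0]), ([100, 415, 20, 41, 219], [106.0, 431.0]), ([53, 435, 20, 13, 138], [63.0, 441.0]), ([76, 439, 32, 24, 317], [94.0, 450.0]), ([305, 445, 20, 9, 108], [314.0, 450.0]), ([0, 452, 12, 28, 211], [4.0, 468.0]), ([109, 458, 34, 22, 356], [122.0, 472.0]), ([211, 465, 27, 15, 189], [222.0, 474.0])]
side red [([164, 151, 14, 29, 219], [170.7, 165.2]), ([182, 164, 11, 30, 217], [186.8, 178.1])] top red [([185, 278, 10, 9, 55], [189.0, 282.8]), ([159, 281, 13, 7, 68], [164.5, 284.1])] wrist red [([275, 217, 26, 38, 634], [286.9, 235.1]), ([341, 218, 23, 39, 581], [352.5, 236.2])]
```

```bash
python3 -c "
from workcell import env
print(env.sign_off())"
```

```text
the job is handed in; nothing more can be done
None
```

The ring is closed in the axle's groove (eyes about 18 mm apart, spread about 0.05). The pliers stand in their rest within about 2 mm of their old place, nothing else on the bench shows as moved, and the job was handed in at about 29 s of the 67 s limit.

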